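# Pre-dry a bridge under the half-open furnace hood

### The arm

A 6-joint arm with a two-finger parallel gripper is mounted at the origin on the work surface. World frame = base frame: x ahead of the robot, y to its left, z up, the work surface at z = 0. Lengths are in m, angles in degrees, forces in N, time in s.
With the tool pointing down it reaches from about 0.25 to 0.775 m from the base axis. Payload 4 kg.
Tool frame: the origin (TCP) lies at the very end of the fingers, on their centre line; the grasp point (between the pads) lies 19 mm behind it; z points along the fingers, y is the direction in which the jaws open and shut (so a half turn about z gives the same grasp; the last joint's range is limited). The gripper opens to 94 mm and grips with 3 to 60 N. Pads are 16 mm wide; open, the fingers measure 119 mm over their backs; the gripper's body (75 mm by 177 mm) begins 78 mm behind the grasp point.
Start: joints at [-73.459, 4.996, 78.535, -0, 96.463, -5.907], TCP at [0.21, -0.508, 0.177] pointing down, gripper open.
Joint ranges: [-177.83, 177.83], [-43.37, 116.18], [15.69, 146.23], [-61.86, 241.86], [9.47, 152.12], [-147.06, 147.06]. Speed limits (degrees/s): [159.86, 159.86, 180, 180, 180, 180].

### API

Orientations are given as a 3x3 rotation matrix whose columns are the frame's x, y, z axes.
In Python, from plant import arm, read_camera, camera_params, masks_of, place_of gives the robot as it stands.
- The arm moves only by the shell command python3 -m crank 'ROWS' [FORCE]. ROWS is JSON, a list of rows, each a list of 7 numbers: the shift along the tool's x, y, z in mm, then the turn, a rotation vector about the tool's x, y, z in degrees, then the finger opening in mm, from 0 to 94. In form: [[x, y, z, wx, wy, wz, hand], ...]. A call has 1 to 12 rows; each row shifts and turns the pose as measured when the row begins, along the tool's axes as they then stand; what a row does not reach is not made up. A row lasts 1/10 s, in which the tool goes at most 50 mm and 8.59 degrees, less where a joint would pass 70% of its speed; a pose out of reach is approached as far as the arm can. A call with a gripper value outside its range is refused whole. The fingers move at their own pace and stop on an object; FORCE is the grip in N (left out, the last holds). Time passes only in rows, so rows that do not move let the fingers close. It gives the time, the measured TCP pose, the force and the opening at its end, in the units of the state.
- arm.get_obs(): the state, without advancing time (a new reading comes with each control period).
- read_camera(name): name is "scene" or "top" or "wrist"; returns (picture, depth): 384x512x3 uint8, red, green, blue; 384x512 float32, m along the optical axis (not along the pixel's ray), 0 where there is no reading.
- camera_params(name): a dict with "intrinsics" (3x3 intrinsics, pixels), "camera_from_world" (4x4, takes a point from world to camera coordinates). Camera axes: x right, y down, z forward; pixel columns grow to the right and rows downward; lengths in m; the calibration is good to about 2 mm. A picture is of the moment at which its call begins: read the wrist's pose just before it. camera_params takes no time and is no camera call; for the wrist camera it gives the pose at the moment of the call.
- arm.hand_in(): hands the job in, once; it reports no verdict.
Trained networks look in the newest picture that a camera, given by its name, has taken for a name from the list of things; names that differ only in an ending like _2 or _b are one class to them, and where a whole thing is asked for, a point or a joint stands for the part that bears it (a point fixed in the world has none). Each returns a list of dicts, best first, with "confidence" (0 to 1); they miss things now and then, are a little off and sometimes report something else, mostly with a low value. They report only what shows in the picture. A call takes as long as a camera call.
- masks_of(target, camera): "mask" (384x512 bool, what is visible of it).
- place_of(target, camera): "centre" ([x, y, z] in m, in the coordinates of the camera as it stood for that picture, good to about 4 mm: a listed point, or the origin of a listed thing).
The state is a dict: "t": time; "joints": joint angles; "qvel": joint speeds; "joint_efforts": joint torques, N m; "ee_pos": TCP position; "tcp_rot": TCP orientation; "force": force on the tool from outside, world axes, zero at the start; "wrist_torque": the same for the moment, N m; "opening": finger opening in m.
Only numpy, scipy, OpenCV 4.12 (cv2) and the standard library are available. Lean on these libraries where they do the work, as an engineer would, in place of code of your own. Each camera call takes 0.05 s, during which the arm holds its last target. There are 200 camera calls.

### The job

The glazed bridge on the porcelain furnace's firing table has to be pre-dried: with the lift lever on the furnace's side, raise the hood until its pointer stands at the long mark, 45 degrees open, and keep it there for 8 seconds without a break. Then lower the hood gently until it is fully shut, bring the lever fully down and let go. The hood and its counterweight are hot and over-balance: never touch them, never let the hood slam shut or fly up against its back stop, and leave the other things on the bench alone.

Things in the scene. Friction and masses are not known exactly. Their poses are not given: they have to be found in the camera images.
- furnace: Fixed dental porcelain furnace: white box 340 mm deep (x), 260 wide (y), 150 high, slanted lit panel at its front (-x). Origin: centre of its underside on the bench; z up. On its right flank (-y) are the lift lever and an upright quadrant with ticks every 15 deg from straight up (0) to the rear (90), the one at 45 long. The hinge line is parallel to y at x +150, z 170 mm.
- hinge (a point): Point on the hinge line, the common axis of hood and lever, 225 mm to the right (-y) of the furnace's middle plane, level across from the middle of the lever's grip bar. Axes as the furnace's. The lift spring sits in the lever's hub, between lever and hood; nominally it opens the hood with 0.12 + 0.75 x (lever joint) N m and pushes the lever down with the same moment.
- opening (a joint): Opening angle of the hood, rad: 0 shut, grows as its front edge rises; 0.785 = 45 deg, pointer at the long mark; back stop at 1.25. Inertia about the hinge 0.111 kg m2; closing weight moment 0.99 cos(angle) - 0.416 sin(angle) N m, nominal: hood weights differ by up to 14 %, which scales the inertia and both moments alike; damping 0.04 N m s/rad, almost no dry friction.
- hood: Hot white hood (muffle), swings about the hinge line. Origin on that line in the furnace's middle plane, axes as the furnace's when shut. Shell from 37 to 307 mm before the origin (-x), 10 below to 105 above, 118 to either side; 30 mm cap on top; arms and counterweight reach 142 mm behind. With the lever held still it falls away from 45 deg to either side, e-fold in 0.6 to 1.1 s.
- lever (a joint): How far the lift lever is raised ahead of the hood, rad: 0 = down on a dog of the hood's shaft, to 1.5; lever over the bench q = opening + lever. Its arm, 160 mm from hinge line to grip bar, points forward (-x) and 0.25 + q rad above the horizontal, past upright to the rear. With the hood shut it lifts at q = 0.95 to 1.4; q = 1.1 to 1.3 balances it at 45 deg. Let go, lever and hood drop.
- grip (a point): Middle of the lever's grip bar: black round sleeve 22 mm thick that spins freely on its spindle, parallel to the furnace's y, from 168 to 273 mm right of the furnace's middle plane; the 12 mm steel arm is on its furnace side, at 160 mm. Pinch it from above, fingers closing along the furnace's x. Lever down, it is 210 mm above the bench, nothing below it. Site axes turn with the lever.
- jar: Bystander: closed glass jar with a black cap, 48 mm wide, 55 mm high, on the bench to the right of the furnace. Origin: centre of its underside.
- cast: Bystander: plaster cast of a jaw, 62 x 70 mm, 32 mm high, on the bench. Origin: centre of its underside.
- tray: Bystander: round white honeycomb firing tray, 60 mm wide, 18 mm high, with thin pins on top. Origin: centre of its underside.

How it is judged (in metres and radians):
On the way:
1. the hood is kept at the long mark (45 degrees, within 0.1 rad) for 8 seconds without a break (value of joint opening between 0.685 and 0.885 rad), for 8 s.
At the end, for the whole second after the job is handed in: The hood has been kept within 0.1 rad of 45 degrees for 8 seconds on end; it is now fully shut (under 0.03 rad) and at rest, and the lever is down (under 0.08 rad) and released (value of joint opening below 0.03 rad and value of joint lever below 0.08 rad and velocity of joint opening between -0.05 and 0.05 rad/s); the robot touches nothing.
It fails at once if the robot touches the hot hood or its counterweight (more than 1 N) (contact force between any of the fingers, the arm and hood_c0 above 1 N or contact force between any of the fingers, the arm and hood_c1 above 1 N or contact force between any of the fingers, the arm and hood_c2 above 1 N or contact force between any of the fingers, the arm and hood_c3 above 1 N or contact force between any of the fingers, the arm and hood_c4 above 1 N or contact force between any of the fingers, the arm and hood_c5 above 1 N).
It fails at once if the hood slams shut (closing faster than 0.5 rad/s in the last 0.06 rad) (value of joint opening below 0.06 rad and velocity of joint opening below -0.5 rad/s).
It fails at once if the hood flies up to its back stop (beyond 1.2 rad) (value of joint opening above 1.2 rad).
It fails at once if a thing on the bench is moved by more than 30 mm (distance of any of jar, cast, tray from where it was at the start of the episode above 0.03 m).
It also fails if it takes over 72 s, if anything falls off the work surface, if the arm or the gripper's body presses on something with over 40 N, if the wrist force passes 120 N, or if a joint passes its speed limit or range.

## Working session

There is one attempt and no reset: what is moved stays moved. The work goes in short steps, Python scripts to look and compute and a shell command to move; the robot and the scene stay as the last step left them, time stands still between calls to the robot, and variables do not carry over. Pictures are saved under pics/ and viewed, about 8 in all and at most 12, crops included, and the job is handed in when it is done.

```bash
ls; mkdir -p pics; cat > h.py <<'E'
import numpy as np, cv2
from plant import arm, read_camera, camera_params, masks_of, place_of
def w(cam,p,T=None):
    T=camera_params(cam)["camera_from_world"] if T is None else T
    return (np.linalg.inv(np.array(T))@np.r_[p,1])[:3]
def shot(cam,fn=None):
    im,d=read_camera(cam)
    if fn: cv2.imwrite("pics/"+fn,im[:,:,::-1])
    return im,d
def find(cam,names):
    for n in names:
        for r in place_of(n,cam)[:2]:
            print(cam,n,round(r["confidence"],2),np.round(w(cam,r["centre"]),4))
E
python3 - <<'E'
from h import *
o=arm.get_obs(); print(o)
for c in("scene","top"):
    shot(c,c+"0.png"); find(c,["furnace","hinge","grip","hood","jar","cast","tray"])
a=cv2.imread("pics/scene0.png");b=cv2.imread("pics/top0.png")
E
```

```text
pics
{'t': 0.0, 'joints': array([-7.34601634e+01,  5.03774271e+00,  7.86241428e+01, -8.95708777e-04,
        9.64628876e+01, -5.90647903e+00]), 'qvel': array([ 0.03119484,  0.01526898,  0.02468497, -0.0069408 , -0.02292543,
       -0.01768907]), 'joint_efforts': array([ 4.00493036e-05, -3.40169978e+01, -3.02430511e+01,  7.16545503e-02,
        3.28924181e-02, -1.69806867e-04]), 'ee_pos': array([ 0.20982099, -0.50774179,  0.17622261]), 'tcp_rot': array([[ 9.24238421e-01,  3.81815320e-01, -6.34843027e-04],
       [ 3.81815791e-01, -9.24236097e-01,  2.08316982e-03],
       [ 2.08641311e-04, -2.16773868e-03, -9.99997629e-01]]), 'force': array([-0.34739481, -0.20699901,  0.19531164]), 'wrist_torque': array([-0.01415761, -0.05868086, -0.031536  ]), 'opening': 0.09372883344427586}
scene grip 0.65 [0.439  0.1072 0.209 ]
scene hood 0.7 [0.6369 0.2935 0.1728]
scene jar 0.77 [ 0.6503 -0.2033  0.0013]
scene cast 0.81 [ 0.4471 -0.1974  0.0095]
scene tray 0.46 [ 0.5549 -0.3639 -0.0008]
top hood 0.94 [0.6334 0.2897 0.1672]
top jar 0.76 [ 0.6517 -0.1997 -0.0029]
top cast 0.73 [ 0.4453 -0.1942 -0.0055]
top tray 0.74 [ 0.5537 -0.3618 -0.002 ]
```

View pics/scene0.png

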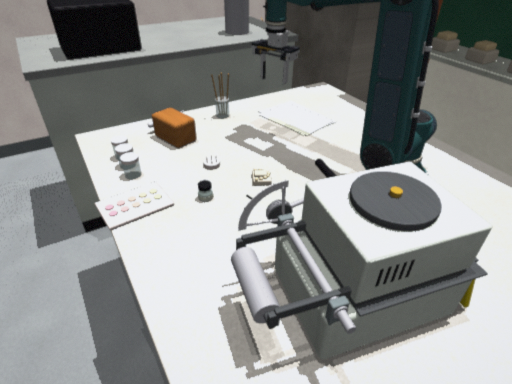

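View pics/top0.png

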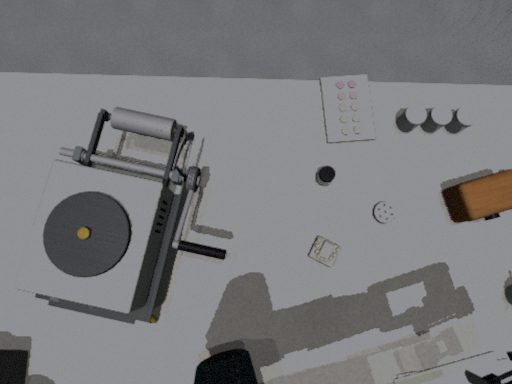

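The scene view, from the rear right, shows the furnace with its hood shut. The grip bar is at about (325,168), the quadrant arc at (262,205) and the counterweight at (255,283). In the top view the bar runs from (180,245) to (225,253), and the jar, cast and tray stand well to its right. Next I'll fit the furnace frame from depth.

```bash
cat >> h.py <<'E'
def cloud(cam,d):
    P=camera_params(cam);K=np.array(P["intrinsics"]);v,u=np.nonzero(d>0);z=d[v,u]
    c=np.c_[(u-K[0,2])*z/K[0,0],(v-K[1,2])*z/K[1,1],z,np.ones(len(z))]
    return (np.linalg.inv(np.array(P["camera_from_world"]))@c.T)[:3].T
E
python3 - <<'E'
from h import *
for c in("top","scene"):
    im,d=shot(c);p=cloud(c,d)
    for zz in(.275,.305):
        q=p[(abs(p[:,2]-zz)<.006)&(abs(p[:,0]-.47)<.3)&(abs(p[:,1]-.33)<.25)]
        print(c,zz,len(q),np.median(q[:,2]) if len(q) else 0)
        if len(q)>50: print(cv2.minAreaRect((q[:,:2]*1000).astype(np.float32)))
    # bar
    b=p[(np.hypot(p[:,0]-.44,p[:,1]-.107)<.07)&(p[:,2]>.19)&(p[:,2]<.235)]
    if len(b)>10:
        m=b.mean(0);u=np.linalg.svd(b-m)[2][0];s=(b-m)@u
        print("bar",len(b),m,u,s.min(),s.max(),b[:,2].max())
E
```

```text
top 0.275 9788 0.27535175426384323
((397.5030517578125, 294.7442932128906), (480.1285095214844, 353.26727294921875), 10.017807006835938)
top 0.305 138 0.30497525147582033
((337.1031494140625, 208.53497314453125), (375.3019104003906, 23.347732543945312), 42.85366439819336)
bar 600 [0.44431016 0.11800146 0.21673866] [-0.26834736 -0.9626889   0.03492527] -0.0573815572223397 0.06425814182230086 0.22511669440578763
scene 0.275 6903 0.276238204951151
((389.1018981933594, 293.62664794921875), (495.89959716796875, 354.2248840332031), 10.03631591796875)
scene 0.305 166 0.3058045936579197
((331.2535400390625, 210.11611938476562), (383.5704345703125, 32.7778434753418), 39.616641998291016)
bar 196 [0.4425981  0.09954278 0.21755914] [0.17866311 0.98371048 0.01982895] -0.04443974772152413 0.04384175334875198 0.22308725021665127
```

```bash
python3 - <<'E'
from h import *
for c in("top","scene"):
    im,d=shot(c);p=cloud(c,d)
    P=np.full(d.shape+(3,),9.);P[d>0]=p
    q0=p[(abs(p[:,2]-.275)<.006)]
    m=((P[...,2]>.265)&(P[...,2]<.31)&(abs(P[...,0]-.47)<.3)&(abs(P[...,1]-.33)<.25)).astype(np.uint8)
    m=cv2.morphologyEx(m,cv2.MORPH_OPEN,np.ones((7,7)))
    n,l,st,_=cv2.connectedComponentsWithStats(m);k=1+np.argmax(st[1:,4]);print(c,st[k])
    print(cv2.minAreaRect((P[l==k][:,:2]*1000).astype(np.float32)))
    print("cap", [ (P[(l==k)&(P[...,2]>.298)]).mean(0), P[(l==k)&(abs(P[...,2]-.275)<.005)][:,2].mean()])
    b=P[(P[...,2]>.205)&(P[...,2]<.23)&(np.hypot(P[...,0]-.435,P[...,1]-.1)<.06)&(P[...,1]<.15)&(im.max(2)<70)]
    mm=b.mean(0);u=np.linalg.svd(b-mm)[2][0];s=(b-mm)@u
    print("bar",len(b),mm,u,s.min(),s.max(),np.percentile(b[:,2],95))
E
```

```text
top [   15   160   148   152 15553]
((466.44036865234375, 328.45867919921875), (236.662353515625, 270.4814758300781), 78.99742889404297)
cap [array([0.46619008, 0.32742173, 0.3047133 ]), np.float64(0.2753279541052364)]
bar 407 [0.43905162 0.10353225 0.21828654] [-0.19611703 -0.98057676 -0.002707  ] -0.048447031701392654 0.046481807036658836 0.22194302365314833
scene [  307   162   183   102 11001]
((466.41888427734375, 329.30303955078125), (236.62826538085938, 272.1097717285156), 78.45613098144531)
cap [array([0.46865685, 0.33027983, 0.3045822 ]), np.float64(0.2760545107852016)]
bar 148 [0.44444295 0.10089747 0.21705206] [0.15139073 0.98767974 0.03961783] -0.04049713921931814 0.042121669994800076 0.22206738179622532
```

Both cameras agree: yaw is about -11.2° and the hinge point is (0.591, 0.075, 0.17). I'll turn and rise first.

```bash
python3 -m crank '[[0,0,-16,0,0,-7,94],[0,0,-16,0,0,-7,94],[0,0,-16,0,0,-7,94],[0,0,-16,0,0,-7,94],[0,0,-16,0,0,-7,94],[0,0,-16,0,0,-7,94],[0,0,-16,0,0,-7,94],[0,0,-16,0,0,-7,94]]' 30
cat >> h.py <<'E'
YAW=np.radians(-11.2); ex=np.array([np.cos(YAW),np.sin(YAW),0]); ey=np.array([-np.sin(YAW),np.cos(YAW),0])
MID=np.array([.6351,.2953,.170])
F=np.c_[ex,ey,[0,0,1]]
def grasp(o): return np.array(o["ee_pos"])-.019*np.array(o["tcp_rot"])[:,2]
def qof(o):
    g=F.T@(grasp(o)-MID); return np.arctan2(g[2],-g[0])-.25, np.hypot(g[0],g[2]), g[1]
def go(target):  # tool-axes mm to bring grasp point to world target, and rotvec deg to the wanted orientation
    o=arm.get_obs();R=np.array(o["tcp_rot"]);D=np.c_[ey,ex,[0,0,-1]]
    print("t",round(o["t"],2),"shift",np.round(1000*R.T@(target-grasp(o)),1),"turn",np.round(np.degrees(cv2.Rodrigues(R.T@D)[0].ravel()),2),"F",np.round(o["force"],1),"open",o["opening"])
def gripw(q,off=-.225): return MID+F@np.array([-.16*np.cos(q+.25),off,.16*np.sin(q+.25)])
E
python3 -c "
from h import *
print(gripw(0));go(gripw(0)+[0,0,.09])"
```

```text
t: 1.8
ee_pos: [0.2096, -0.5068, 0.3062]
tcp_rot: [[0.161, 0.987, -0.002], [0.987, -0.161, 0.008], [0.007, -0.003, -1.0]]
force: [-0.1, -0.5, 0.4]
opening: 0.0941
[0.43932373 0.10469646 0.20958463]
t 1.8 shift [640.5 128.1  29.7] turn [-0.2  -0.4   1.92] F [-0.1 -0.5  0.4] open 0.09411666226108423
```

```bash
python3 -m crank '[[46,9,2,0,0,0,94],[46,9,2,0,0,0,94],[46,9,2,0,0,0,94],[46,9,2,0,0,0,94],[46,9,2,0,0,0,94],[46,9,2,0,0,0,94],[46,9,2,0,0,0,94],[46,9,2,0,0,0,94],[46,9,2,0,0,0,94],[46,9,2,0,0,0,94],[46,9,2,0,0,0,94],[46,9,2,0,0,0,94]]' 30
python3 -c "
from h import *
go(gripw(0)+[0,0,.09])"
```

```text
t: 3.0
ee_pos: [0.4108, 0.033, 0.286]
tcp_rot: [[0.173, 0.985, 0.008], [0.985, -0.173, 0.002], [0.003, 0.007, -1.0]]
force: [1.5, -0.7, -0.6]
opening: 0.094
t 3.0 shift [75.6 15.9  5.8] turn [ 0.43 -0.2   1.26] F [ 1.5 -0.7 -0.6] open 0.09402695252013106
```

Next I'll go above the bar and re-measure the bar with the wrist camera.

```bash
python3 -m crank '[[38,8,3,0,0,1.2,94],[38,8,3,0.4,0,0,94],[0,0,0,0,0,0,94]]' 30
python3 -c "
from h import *
go(gripw(0)+[0,0,.09])
P=camera_params('wrist');im,d=shot('wrist','w1.png');find('wrist',['grip','hinge'])
p=cloud('wrist',d);Q=np.full(d.shape+(3,),9.);Q[d>0]=p
b=Q[(Q[...,2]>.212)&(Q[...,2]<.23)&(np.hypot(Q[...,0]-.439,Q[...,1]-.1047)<.045)&(im.max(2)<80)]
f=(b-MID)@F; print(len(b), np.round(np.percentile(f,[2,50,98],axis=0),4), 'expect x',(gripw(0)-MID)@F)
go(gripw(0))
"
```

```text
t: 3.3
ee_pos: [0.4412, 0.1131, 0.2797]
tcp_rot: [[0.185, 0.983, 0.001], [0.983, -0.185, 0.005], [0.005, 0.0, -1.0]]
force: [0.4, -0.6, -0.1]
opening: 0.094
t 3.3 shift [-8.5 -0.3 -0.9] turn [ 0.02 -0.27  0.53] F [ 0.4 -0.6 -0.1] open 0.0940387797053844
wrist grip 0.96 [0.4431 0.0995 0.2081]
1912 [[-0.1644 -0.2676  0.0449]
 [-0.1541 -0.2213  0.0511]
 [-0.1446 -0.182   0.0533]] expect x [-0.15502599 -0.225       0.03958463]
t 3.45 shift [-4.9 -0.6 90.6] turn [ 0.17 -0.2   0.19] F [ 0.2  0.7 -0.3] open 0.09416625493569208
```

View pics/w1.png

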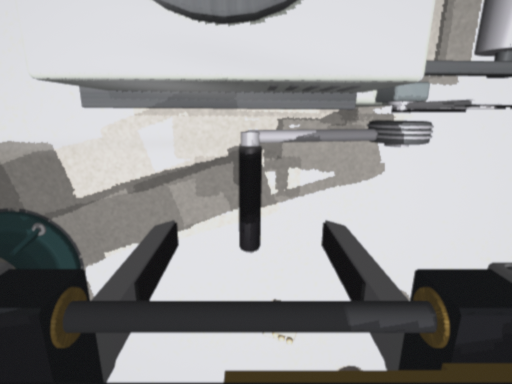

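The bar shows upright at (250,195), centred between the fingers at x of about 177 and 325. The lever hub is at (400,132) and nothing obstructs the descent. I'll go down and close.

```bash
python3 -m crank '[[-3,0,23,0,0,0,94],[-2,0,23,0,0,0.2,94],[0,0,23,0,0,0,94],[0,0,18,0,0,0,94],[0,0,3,0,0,0,60],[0,0,0,0,0,0,10],[0,0,0,0,0,0,10],[0,0,0,0,0,0,10],[0,0,0,0,0,0,10],[0,0,0,0,0,0,10]]' 25
cat > m.py <<'E'
# measure hood angle, log, fit model, predict
from h import *
import json,os,sys
from scipy.optimize import least_squares
from scipy.integrate import odeint
def theta(p):
    f=(p-MID)@F; f=f[(abs(f[:,1])<.11)]; r=np.hypot(f[:,0],f[:,2]); f=f[(r>.1)&(r<.36)]
    X,Z=-f[:,0],f[:,2]
    def count(t,w):
        a=X*np.cos(t)+Z*np.sin(t); h=-X*np.sin(t)+Z*np.cos(t); ok=(a>.045)&(a<.30)
        return (np.exp(-((h-.105)/w)**2)*ok).sum()+(np.exp(-((h-.135)/w)**2)*ok*(abs(a-.172)<.12)*(abs(f[:,1])<.1)).sum()
    g=np.arange(-.05,1.26,.01); t0=g[np.argmax([count(t,.004) for t in g])]
    g=np.arange(t0-.015,t0+.016,.001); c=np.array([count(t,.003) for t in g]); k=c>c.max()*.7
    return float((g*c**4).sum()/(c**4).sum()), int(c.max())
def sim(x0,v0,s,b,ts,qf,dt=.01):
    # fixed-step integration, returns theta at ts
    out=[];t=ts[0];x,v=x0,v0
    for T in ts:
        while t<T-1e-6:
            h=min(dt,T-t);a=(.12+.75*max(qf(t)-x,0)+b-s*(.99*np.cos(x)-.416*np.sin(x))-.04*v)/(.111*s)
            v+=a*h;x+=v*h
            if x<0:x=0.;v=0.
            t+=h
        out.append((x,v))
    return np.array(out)
if __name__=="__main__":
    t0=arm.get_obs(); im,d=shot("scene"); th,n=theta(cloud("scene",d)); o=arm.get_obs()
    q,r,y=qof(t0)
    L=json.load(open("log.json")) if os.path.exists("log.json") else []
    L.append([t0["t"],th,q]); json.dump(L,open("log.json","w"))
    ta=np.cross((grasp(t0)-MID)-ey*((grasp(t0)-MID)@ey),np.array(t0["force"]))@ey
    print(f"t {t0['t']:.2f} theta {th:.4f} (n{n}) q {q:.4f} r {r:.4f} y {y:.4f} F {np.round(t0['force'],1)} M {ta:.2f} open {t0['opening']*1000:.1f}")
    A=np.array(L)[-8:]
    s,b=1.,0.
    if len(A)>=3 and th>.05:
        A=A[A[:,1]>.03] if (A[:,1]>.03).sum()>=3 else A
        qf=lambda t:np.interp(t,A[:,0],A[:,2])
        def res(p):
            S=sim(p[0],p[1],p[2],0,A[:,0],qf); return np.r_[(S[:,0]-A[:,1])/.004,(p[2]-1)/.08,p[1]/1.]
        p=least_squares(res,[A[0,1],(A[1,1]-A[0,1])/(A[1,0]-A[0,0]),1.]).x
        S=sim(*p[:3],0,A[:,0],qf);x,v=S[-1];s=p[2]
        print(f"fit s {s:.3f} x {x:.4f} v {v:.3f} rms {np.std(S[:,0]-A[:,1]):.4f}")
        qe=.785+(s*(.99*np.cos(.785)-.416*np.sin(.785))-.12)/.75
        print("equilibrium q at 45deg",round(qe,4))
        for dq in(-.2,-.1,-.05,-.025,0,.025,.05,.1,.2):
            # q ramps to q+dq over .2 s after this shot
            z=sim(x,v,s,0,[0,.25,.45,.65,.95],lambda t:q+dq*np.clip(t/.25,0,1))
            print(f"dq {dq:+.3f}: "+"  ".join(f"{a:.3f}/{c:+.2f}" for a,c in z[1:]))
    R=np.array(o["tcp_rot"])
    for dq in([float(a) for a in sys.argv[1:]] or [.1]):
        print(f"move dq {dq:+.3f}: tool mm",np.round(1000*R.T@(gripw(q+dq,y)-grasp(o)),1))
E
python3 m.py 0.1 0.5 0.9
```

```text
t: 4.45
ee_pos: [0.4423, 0.0936, 0.1979]
tcp_rot: [[0.212, 0.977, 0.021], [0.977, -0.212, 0.001], [0.006, 0.021, -1.0]]
force: [-0.6, -0.6, 0.4]
opening: 0.0494
t 4.45 theta 0.0087 (n4783) q 0.0522 r 0.1575 y -0.2354 F [-0.6 -0.6  0.4] M 0.03 open 49.4
move dq +0.100: tool mm [  0.1   3.4 -15.7]
move dq +0.500: tool mm [  1.   40.5 -67.3]
move dq +0.900: tool mm [   2.2   94.8 -100.4]
```

```bash
rm -f log.json; python3 -m crank '[[0,0,8,1.2,0,-1,40],[0,0,0,0,0,0,15],[0,0,0,0,0,0,10],[0,0,0,0,0,0,10],[0,0,0,0,0,0,10],[0,0,0,0,0,0,10]]' 25
sed -i 's/return float((g\*c\*\*4).sum()\/(c\*\*4).sum())/return float((g*c**4).sum()\/(c**4).sum())-.0087/' m.py
python3 m.py 0.1 0.5 0.9; python3 -c "
from h import *
go(gripw(0))"
```

```text
t: 5.1
ee_pos: [0.4403, 0.0945, 0.1912]
tcp_rot: [[0.192, 0.981, -0.005], [0.981, -0.192, 0.006], [0.005, -0.006, -1.0]]
force: [-1.2, -0.8, 3.6]
opening: 0.0099
t 5.10 theta -0.0000 (n4766) q 0.0086 r 0.1572 y -0.2349 F [-1.2 -0.8  3.6] M 0.51 open 9.9
move dq +0.100: tool mm [  0.1   1.9 -15.9]
move dq +0.500: tool mm [  0.3  35.2 -70. ]
move dq +0.900: tool mm [   0.4   87.1 -106.9]
t 5.15 shift [ 9.9 -3.2  0.7] turn [-0.33 -0.31  0.14] F [-1.2 -0.3  2.8] open 0.010048510758079901
```

The opening is 9.9 mm, less than the 22 mm sleeve, so I need a look.

```bash
python3 -c "
from h import *
im,d=shot('wrist','w2.png');find('wrist',['grip'])
im,d=shot('scene');cv2.imwrite('pics/s2.png',cv2.resize(im[100:280,200:440,::-1],None,fx=3,fy=3))
"
```

```text
wrist grip 0.96 [0.4418 0.1038 0.2092]
```

View pics/w2.png

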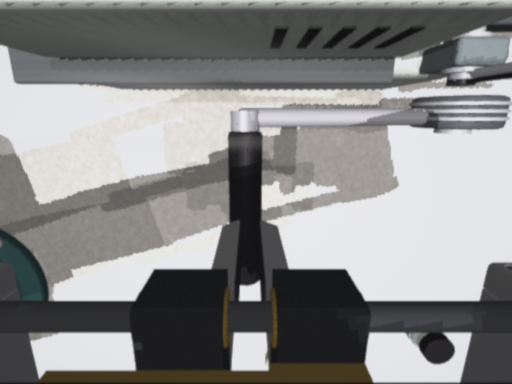

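View pics/s2.png

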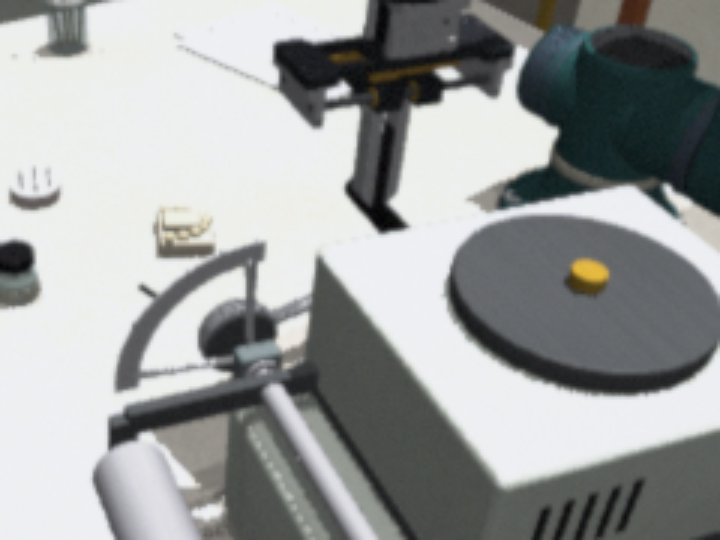

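```bash
python3 -m crank '[[0,0,0,0,0,0,0],[0,0,0,0,0,0,0],[0,0,0,0,0,0,0]]' 25
python3 -c "
from h import *
im,d=shot('scene');cv2.imwrite('pics/s3.png',cv2.resize(im[120:190,290:370,::-1],None,fx=8,fy=8,interpolation=cv2.INTER_CUBIC))
print(cloud('scene',d)[:0]); p=cloud('scene',d); f=(p-MID)@F
for y in np.arange(-.275,-.17,.01):
    s=f[(abs(f[:,1]-y)<.005)&(abs(f[:,0]+.155)<.05)&(f[:,2]>.0)&(f[:,2]<.1)]
    if len(s): print(round(y,3),len(s),'x max',s[:,0].max().round(4),'z min/max',s[:,2].min().round(3),s[:,2].max().round(3))
"
```

```text
t: 5.6
ee_pos: [0.4416, 0.0943, 0.1915]
tcp_rot: [[0.192, 0.981, -0.002], [0.981, -0.192, 0.006], [0.006, -0.003, -1.0]]
force: [-0.3, -0.7, 3.4]
opening: 0.0006
[]
-0.275 5 x max -0.1472 z min/max 0.034 0.052
-0.265 15 x max -0.1449 z min/max 0.035 0.051
-0.255 11 x max -0.1447 z min/max 0.036 0.048
-0.245 25 x max -0.139 z min/max 0.031 0.099
-0.235 41 x max -0.1384 z min/max 0.039 0.1
-0.225 173 x max -0.1384 z min/max 0.035 0.1
-0.215 22 x max -0.145 z min/max 0.036 0.053
-0.205 28 x max -0.1454 z min/max 0.038 0.052
-0.195 19 x max -0.1453 z min/max 0.044 0.053
-0.185 6 x max -0.149 z min/max 0.05 0.052
```

View pics/s3.png

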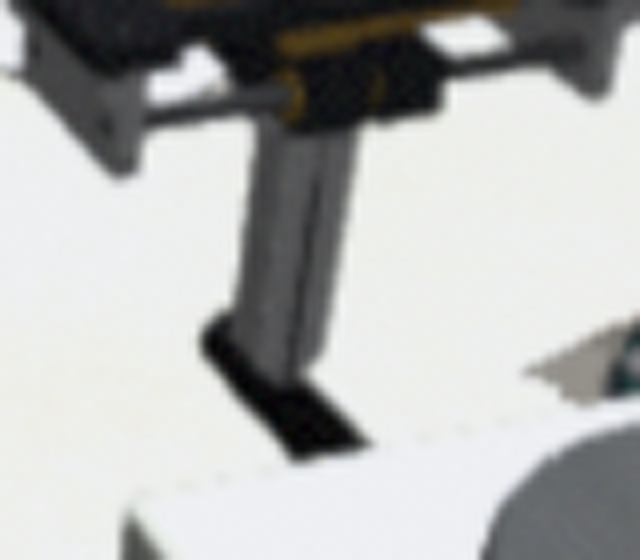

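The fingers look fully closed with their tips on top of the bar rather than around it. I'll measure where the tips really are in the tool frame.

```bash
python3 -c "
from h import *
o=arm.get_obs();R=np.array(o['tcp_rot']);T=np.array(o['ee_pos'])
for c in('scene','wrist','top'):
    im,d=shot(c);p=cloud(c,d);t=(p-T)@R*1000
    m=(abs(t[:,0])<25)&(abs(t[:,1])<18)&(t[:,2]<8)&(t[:,2]>-90)
    t=t[m]
    for z in range(-80,6,6):
        s=t[abs(t[:,2]-z)<3]
        if len(s): print(c,z,len(s),'x',np.percentile(s[:,0],[2,98]).round(1),'y',np.percentile(s[:,1],[2,98]).round(1))
K=np.array(camera_params('scene')['intrinsics']);E=np.array(camera_params('scene')['camera_from_world'])
for q in(T,grasp(o),gripw(0,-.235)):
    c=E@np.r_[q,1];u=K@c[:3];u=u[:2]/u[2];print(u,(u-[290,120])*8)
"
```

```text
scene -80 29 x [-6.4 12.4] y [-12.4  11.7]
scene -74 28 x [-7.1 11.2] y [-12.6  11.6]
scene -68 26 x [-6.2 11.9] y [-12.   12.1]
scene -62 26 x [-5.3 12. ] y [-11.6  11.7]
scene -56 29 x [-6.7 12. ] y [-12.9  12.3]
scene -50 21 x [-5.8 11. ] y [-12.9  11.8]
scene -44 28 x [-5.7 11.5] y [-11.3  11.5]
scene -38 20 x [-2. 12.] y [-9.2 11.4]
scene -32 15 x [ 7.8 23.3] y [-8.1  3.6]
scene -26 39 x [-20.6  22.4] y [-13.6   4.9]
scene -20 24 x [-22.2  21.9] y [2.5 6.3]
scene -14 9 x [-22.2  21. ] y [2.9 5.7]
wrist -80 316 x [ 7.9 10.4] y [-11.8  11.9]
wrist -74 290 x [ 8.  10.3] y [-11.9  11.9]
wrist -68 239 x [ 8.  10.2] y [-11.8  12. ]
wrist -62 225 x [ 8.1 10.3] y [-11.8  11.8]
wrist -56 196 x [ 8.  10.1] y [-11.9  11.8]
wrist -50 173 x [ 7.9 10.2] y [-11.7  11.7]
wrist -44 161 x [ 8.  10.2] y [-11.7  11.7]
wrist -38 142 x [ 7.9 10. ] y [-10.9  10.9]
wrist -32 118 x [ 7.9 23.4] y [-8.   6.4]
wrist -26 680 x [ 6.6 24.5] y [-13.3   4.9]
wrist -20 110 x [-2.1 24.2] y [-14.9   6.5]
[321.90438032 175.05457346] [255.23504253 440.43658765]
[322.79361189 168.86265897] [262.3488951  390.90127178]
[324.24034051 168.86055556] [273.92272404 390.88444449]
```

Both cameras show the real finger ends about 32 mm behind the reported TCP, resting on top of the bar with 3.4 N. So I'll rise, open, re-centre by -3 mm along y, go about 30 mm lower than before, and close again.

```bash
python3 -m crank '[[0,-1,-15,0,0,0,70],[0,-1,0,0,0,0,70],[0,-1,0,0,0,0,70],[0,0,0,0,0,0,70],[0,0,0,0,0,0,70],[0,0,0,0,0,0,70],[0,0,0,0,0,0,70],[0,0,0,0,0,0,70]]' 25
python3 -c "
from h import *
go(gripw(0,-.232)-[0,0,.028])
o=arm.get_obs();R=np.array(o['tcp_rot']);T=np.array(o['ee_pos']);im,d=shot('scene');t=(cloud('scene',d)-T)@R*1000
s=t[(abs(t[:,0])<20)&(abs(abs(t[:,1])-41)<12)&(t[:,2]<15)&(t[:,2]>-90)]
print('finger tip tool z',np.percentile(s[:,2],[90,95,98,100]).round(1),len(s))"
```

```text
t: 6.6
ee_pos: [0.437, 0.0951, 0.2049]
tcp_rot: [[0.192, 0.981, -0.008], [0.981, -0.192, 0.007], [0.005, -0.009, -1.0]]
force: [0.5, -0.2, 1.0]
opening: 0.061
t 6.6 shift [ 2.7  0.6 42.3] turn [-0.5  -0.29  0.14] F [ 0.5 -0.2  1. ] open 0.06098800686938689
finger tip tool z [-39.6 -36.3 -31.9 -27. ] 321
```

Confirmed: the tips are about 32 mm behind the reported TCP. Going down 43 mm and closing.

```bash
rm -f log.json; python3 -m crank '[[1,0,16,-0.4,-0.2,0,70],[1,0,16,0,0,0,70],[0,0,11,0,0,0,40],[0,0,0,0,0,0,20],[0,0,0,0,0,0,10],[0,0,0,0,0,0,10],[0,0,0,0,0,0,10],[0,0,0,0,0,0,10],[0,0,0,0,0,0,10]]' 25
python3 m.py 0.1; python3 -c "
from h import *
go(gripw(0,-.232)-[0,0,.028])"
```

```text
t: 7.55
ee_pos: [0.4384, 0.0973, 0.1633]
tcp_rot: [[0.192, 0.981, 0.002], [0.981, -0.192, 0.002], [0.003, 0.002, -1.0]]
force: [-2.6, 0.2, -0.1]
opening: 0.0213
t 7.55 theta 0.0000 (n4755) q -0.1706 r 0.1550 y -0.2325 F [-2.6  0.2 -0.1] M -0.04 open 21.3
move dq +0.100: tool mm [  0.1  -2.9 -16.3]
t 7.6 shift [ 0.5 -0.5  0.6] turn [ 0.11 -0.16  0.12] F [-1.7  0.3 -0.4] open 0.021352259063395936
```

Gripped at 21.3 mm. I'll correct the grasp offset in the helper and start along the arc.

```bash
rm -f log.json; sed -i 's/-\.019\*np/-.0465*np/' h.py
python3 -m crank '[[0,4,-14,0,0,0,10],[0,5.5,-13.3,0,0,0,10],[0,6.5,-12.8,0,0,0,10],[0,7.5,-12.2,0,0,0,10],[0,9,-11.5,0,0,0,10]]' 25
python3 m.py 0.1 0.2 0.3 0.4; python3 -c "
from h import *
go(gripw(0.5,-.232))"
```

```text
t: 8.1
ee_pos: [0.4674, 0.0916, 0.2238]
tcp_rot: [[0.191, 0.982, -0.009], [0.982, -0.191, 0.003], [0.001, -0.009, -1.0]]
force: [-3.1, 0.6, -1.7]
opening: 0.0215
t 8.10 theta -0.0000 (n4769) q 0.4278 r 0.1599 y -0.2325 F [-3.1  0.6 -1.7] M -0.53 open 21.5
move dq +0.100: tool mm [ -0.    8.9 -10.3]
move dq +0.200: tool mm [ -0.   20.7 -21.1]
move dq +0.300: tool mm [ -0.   33.4 -30.8]
move dq +0.400: tool mm [ -0.1  47.  -39.2]
t 8.15 shift [ 0.5  5.9 -7. ] turn [-0.35 -0.12  0.16] F [-3.4  0.2 -0.4] open 0.021150809743263575
```

```bash

python3 -m crank '[[0,9.5,-11,-0.4,0,0,10],[0,11,-10.2,0,0,0,10],[0,12,-9.2,0,0,0,10],[0,12.5,-8,0,0,0,10],[0,13,-6.6,0,0,0,10]]' 25
python3 m.py 0.05 0.1 0.2 0.3; python3 -c "
from h import *
go(gripw(0.95,-.232))"
```

```text
t: 8.65
ee_pos: [0.5185, 0.0814, 0.2665]
tcp_rot: [[0.189, 0.982, -0.022], [0.982, -0.189, 0.003], [-0.001, -0.022, -1.0]]
force: [-7.4, 1.2, 0.5]
opening: 0.0214
t 8.65 theta -0.0000 (n4789) q 0.8555 r 0.1600 y -0.2324 F [-7.4  1.2  0.5] M -1.03 open 21.4
move dq +0.050: tool mm [-0.   5.6 -2.7]
move dq +0.100: tool mm [-0.1 12.9 -5.9]
move dq +0.200: tool mm [ -0.1  28.  -11.2]
move dq +0.300: tool mm [ -0.2  43.6 -14.9]
t 8.7 shift [ 0.3 12.1 -5.6] turn [-1.15  0.02  0.26] F [-5.1  0.3  1.9] open 0.020936658779449627
```

```bash

python3 -m crank '[[0,7,-3,-0.6,0,0,10],[0,7,-2.8,-0.6,0,0,10],[0,6.5,-2.4,0,0,0,10],[0,0,0,0,0,0,10]]' 25
python3 m.py 0.05 0.1 0.15 0.2
```

```text
t: 9.1
ee_pos: [0.5333, 0.0785, 0.2732]
tcp_rot: [[0.189, 0.982, -0.018], [0.982, -0.189, 0.001], [-0.002, -0.018, -1.0]]
force: [-5.1, 0.9, -0.6]
opening: 0.0213
t 9.10 theta -0.0000 (n4747) q 0.9572 r 0.1602 y -0.2324 F [-5.1  0.9 -0.6] M -0.81 open 21.3
move dq +0.050: tool mm [-0.1  8.1 -2.9]
move dq +0.100: tool mm [-0.1 15.7 -5.3]
move dq +0.150: tool mm [-0.2 23.4 -7.3]
move dq +0.200: tool mm [-0.2 31.2 -9. ]
```

```bash

python3 -m crank '[[0,5,-1.8,-0.5,0,0,10],[0,5,-1.6,-0.5,0,0,10],[0,4,-1.2,0,0,0,10],[0,0,0,0,0,0,10]]' 25
python3 m.py 0.05 0.1 0.15 0.2
```

```text
t: 9.55
ee_pos: [0.538, 0.0774, 0.275]
tcp_rot: [[0.187, 0.982, -0.021], [0.982, -0.187, -0.001], [-0.005, -0.02, -1.0]]
force: [-5.4, 1.0, -0.9]
opening: 0.0215
t 9.55 theta 0.0000 (n4768) q 0.9903 r 0.1602 y -0.2323 F [-5.4  1.  -0.9] M -0.87 open 21.5
move dq +0.050: tool mm [-0.   8.  -2.6]
move dq +0.100: tool mm [-0.1 15.7 -4.8]
move dq +0.150: tool mm [-0.2 23.5 -6.6]
move dq +0.200: tool mm [-0.2 31.4 -8. ]
```

```bash

python3 -m crank '[[0,6,-2,-0.6,0,0,10],[0,6,-2,-0.6,0,0,10],[0,6,-1.8,-0.6,0,0,10],[0,3,-1,-0.6,0,0,10]]' 25
python3 m.py 0.05 0.1 0.15 0.2
```

```text
t: 10.0
ee_pos: [0.5497, 0.075, 0.2784]
tcp_rot: [[0.186, 0.983, -0.0], [0.983, -0.186, -0.007], [-0.007, 0.001, -1.0]]
force: [-6.0, 1.2, -1.6]
opening: 0.0215
t 10.00 theta 0.0000 (n4773) q 1.0619 r 0.1602 y -0.2323 F [-6.   1.2 -1.6] M -1.02 open 21.5
move dq +0.050: tool mm [-0.1  8.  -1.6]
move dq +0.100: tool mm [-0.1 15.8 -3. ]
move dq +0.150: tool mm [-0.2 23.8 -4.1]
move dq +0.200: tool mm [-0.3 31.7 -4.8]
```

```bash

python3 -m crank '[[0,5,-1.2,-0.3,0,0,10],[0,5,-1.2,-0.3,0,0,10],[0,5,-1.2,-0.3,0,0,10],[0,4,-1,-0.3,0,0,10]]' 25
python3 m.py 0.05 0.1 0.15
```

```text
t: 10.45
ee_pos: [0.5592, 0.073, 0.2806]
tcp_rot: [[0.185, 0.983, 0.001], [0.983, -0.185, -0.01], [-0.01, 0.002, -1.0]]
force: [-6.0, 1.4, -0.8]
opening: 0.0215
t 10.45 theta -0.0000 (n4751) q 1.1233 r 0.1603 y -0.2323 F [-6.   1.4 -0.8] M -1.00 open 21.5
move dq +0.050: tool mm [-0.1  7.7 -1.1]
move dq +0.100: tool mm [-0.2 15.7 -2. ]
move dq +0.150: tool mm [-0.3 23.7 -2.6]
```

```bash

python3 -m crank '[[0,5,-0.9,-0.3,-0.2,0,10],[0,4,-0.8,-0.3,-0.2,0,10],[0,4,-0.7,-0.3,0,0,10],[0,4,-0.7,-0.3,0,0,10]]' 25
python3 m.py 0.05 0.1 0.15
```

```text
t: 10.9
ee_pos: [0.5669, 0.0711, 0.2821]
tcp_rot: [[0.185, 0.983, 0.0], [0.983, -0.184, -0.02], [-0.02, 0.004, -1.0]]
force: [-6.9, 1.2, -0.4]
opening: 0.0209
t 10.90 theta 0.0000 (n4740) q 1.1735 r 0.1603 y -0.2323 F [-6.9  1.2 -0.4] M -1.12 open 20.9
move dq +0.050: tool mm [-0.1  7.8 -0.6]
move dq +0.100: tool mm [-0.2 15.8 -1.2]
move dq +0.150: tool mm [-0.2 23.8 -1.3]
```

```bash

python3 -m crank '[[0,4.5,-0.7,-0.3,0.4,0,10],[0,4,-0.7,-0.3,0.4,0,10],[0,4,-0.6,-0.3,0.4,0,10],[0,4,-0.6,-0.3,0,0,10]]' 25
python3 m.py 0.05 0.1 -0.05
```

```text
t: 11.35
ee_pos: [0.5742, 0.0706, 0.283]
tcp_rot: [[0.183, 0.983, 0.005], [0.983, -0.183, 0.0], [0.001, 0.005, -1.0]]
force: [-7.0, 0.7, 0.7]
opening: 0.0216
t 11.35 theta -0.0000 (n4771) q 1.2185 r 0.1603 y -0.2323 F [-7.   0.7  0.7] M -1.11 open 21.6
move dq +0.050: tool mm [-0.1  7.8 -0.3]
move dq +0.100: tool mm [-0.2 15.8 -0.5]
move dq -0.050: tool mm [ 0.1 -8.1  1.3]
```

```bash

python3 -m crank '[[0,4.5,-0.5,-0.3,0,0,10],[0,4,-0.4,-0.3,0,0,10],[0,4,-0.3,-0.3,0,0,10],[0,4,-0.3,-0.3,0,0,10]]' 25
python3 m.py 0.05 0.1 -0.05
```

```text
t: 11.8
ee_pos: [0.5813, 0.0691, 0.2836]
tcp_rot: [[0.182, 0.983, 0.007], [0.983, -0.182, -0.003], [-0.001, 0.007, -1.0]]
force: [-6.5, 0.4, 0.6]
opening: 0.0216
t 11.80 theta -0.0000 (n4765) q 1.2634 r 0.1603 y -0.2323 F [-6.5  0.4  0.6] M -1.03 open 21.6
move dq +0.050: tool mm [-0.1  7.8  0.2]
move dq +0.100: tool mm [-0.2 15.8  0.4]
move dq -0.050: tool mm [ 0.1 -8.2  0.9]
```

```bash

python3 -m crank '[[0,4.5,-0.2,-0.3,0,0,10],[0,4,-0.1,-0.3,0,0,10],[0,4,0,-0.3,0,0,10],[0,3,0,-0.3,0,0,10]]' 25
python3 m.py 0.05 0.1 -0.05
```

```text
t: 12.25
ee_pos: [0.5876, 0.0678, 0.2838]
tcp_rot: [[0.182, 0.983, 0.01], [0.983, -0.182, -0.005], [-0.003, 0.011, -1.0]]
force: [-6.5, 1.5, 1.4]
opening: 0.0213
t 12.25 theta 0.0041 (n4805) q 1.3025 r 0.1604 y -0.2322 F [-6.5  1.5  1.4] M -1.06 open 21.3
move dq +0.050: tool mm [-0.1  8.   0.5]
move dq +0.100: tool mm [-0.2 15.9  1. ]
move dq -0.050: tool mm [ 0.1 -8.   0.6]
```

Lift-off is at q ≈ 1.30, so this is a heavy hood (s ≈ 1.10). I'll put that prior in the fit and move on.

```bash
sed -i 's/(p\[2\]-1)\/.08/(p[2]-1.105)\/.03/; s/s,b=1.,0./s,b=1.105,0./; s/v0,1\.\]/v0,1.1]/' m.py
python3 -m crank '[[0,4.5,0.1,-0.4,0,0,10],[0,4,0.1,-0.4,0,0,10],[0,4,0.2,-0.4,0,0,10],[0,4,0.2,-0.4,0,0,10]]' 25
python3 m.py 0.05 0.1 -0.05
```

```text
t: 12.7
ee_pos: [0.5949, 0.0663, 0.2838]
tcp_rot: [[0.182, 0.983, 0.021], [0.983, -0.182, -0.009], [-0.005, 0.022, -1.0]]
force: [-7.6, 0.3, 1.6]
opening: 0.0213
t 12.70 theta 0.0437 (n5033) q 1.3456 r 0.1604 y -0.2322 F [-7.6  0.3  1.6] M -1.21 open 21.3
move dq +0.050: tool mm [-0.1  7.8  0.9]
move dq +0.100: tool mm [-0.2 15.7  1.9]
move dq -0.050: tool mm [ 0.1 -8.2  0.1]
```

```bash
sed -i 's/th>.05/th>.02/' m.py
python3 -m crank '[[0,2.3,0,0.3,0,0,10],[0,2.3,0,0.3,0,0,10],[0,2.3,0,0.3,0,0,10]]' 25
python3 m.py -0.05
```

```text
t: 13.05
ee_pos: [0.5948, 0.0662, 0.2838]
tcp_rot: [[0.182, 0.983, -0.008], [0.983, -0.182, -0.005], [-0.007, -0.007, -1.0]]
force: [-7.5, -0.2, 1.4]
opening: 0.0211
t 13.05 theta 0.1109 (n5442) q 1.3537 r 0.1604 y -0.2322 F [-7.5 -0.2  1.4] M -1.18 open 21.1
fit s 1.084 x 0.1116 v 0.240 rms 0.0005
equilibrium q at 45deg 1.2123
dq -0.200: 0.165/+0.14  0.170/-0.07  0.135/-0.26  0.017/-0.50
dq -0.100: 0.171/+0.21  0.203/+0.11  0.215/+0.02  0.201/-0.11
dq -0.050: 0.174/+0.24  0.219/+0.21  0.256/+0.16  0.296/+0.10
dq -0.025: 0.176/+0.26  0.227/+0.25  0.276/+0.24  0.344/+0.21
dq +0.000: 0.177/+0.28  0.236/+0.30  0.297/+0.31  0.392/+0.33
dq +0.025: 0.179/+0.30  0.244/+0.35  0.317/+0.38  0.441/+0.44
dq +0.050: 0.181/+0.32  0.252/+0.39  0.337/+0.46  0.490/+0.56
dq +0.100: 0.184/+0.35  0.269/+0.49  0.378/+0.61  0.589/+0.80
dq +0.200: 0.190/+0.43  0.302/+0.67  0.460/+0.91  0.792/+1.32
move dq -0.050: tool mm [ 0.1 -8.3  0.4]
```

```bash
sed -i 's/\[0,.25,.45,.65,.95\]/[0,.25,.35,.45,.55,.65,.85]/' m.py
python3 -m crank '[[0,2.5,0.1,-0.1,0.1,0,10],[0,2.5,0.1,-0.1,0.1,0,10],[0,2.5,0.1,-0.1,0.1,0,10],[0,2.5,0.1,-0.1,0.1,0,10]]' 25
python3 m.py -0.05
```

```text
t: 13.5
ee_pos: [0.597, 0.0661, 0.2837]
tcp_rot: [[0.182, 0.983, -0.015], [0.983, -0.182, 0.002], [-0.001, -0.015, -1.0]]
force: [-6.5, 1.0, 0.8]
opening: 0.0214
t 13.50 theta 0.2304 (n6114) q 1.3699 r 0.1604 y -0.2322 F [-6.5  1.   0.8] M -1.05 open 21.4
fit s 1.089 x 0.2302 v 0.295 rms 0.0003
equilibrium q at 45deg 1.2152
dq -0.200: 0.295/+0.18  0.307/+0.07  0.309/-0.03  0.300/-0.13  0.282/-0.23  0.217/-0.41
dq -0.100: 0.302/+0.25  0.324/+0.20  0.342/+0.16  0.355/+0.11  0.364/+0.07  0.370/-0.01
dq -0.050: 0.305/+0.29  0.333/+0.27  0.359/+0.25  0.383/+0.24  0.406/+0.22  0.448/+0.20
dq -0.025: 0.306/+0.31  0.337/+0.30  0.367/+0.30  0.397/+0.30  0.427/+0.30  0.487/+0.31
dq +0.000: 0.308/+0.32  0.341/+0.34  0.375/+0.35  0.411/+0.36  0.447/+0.38  0.527/+0.42
dq +0.025: 0.310/+0.34  0.345/+0.37  0.384/+0.39  0.424/+0.42  0.468/+0.45  0.566/+0.53
dq +0.050: 0.311/+0.36  0.349/+0.40  0.392/+0.44  0.438/+0.48  0.489/+0.53  0.606/+0.64
dq +0.100: 0.314/+0.40  0.358/+0.47  0.408/+0.54  0.466/+0.61  0.531/+0.68  0.686/+0.86
dq +0.200: 0.321/+0.47  0.375/+0.60  0.442/+0.73  0.521/+0.86  0.615/+1.00  0.847/+1.33
move dq -0.050: tool mm [ 0.1 -8.2  0.3]
```

```bash

python3 -m crank '[[0,2,0.1,0,0,0,10],[0,2,0.1,0,0,0,10],[0,2,0.1,0,0,0,10]]' 25
python3 m.py -0.05
```

```text
t: 13.85
ee_pos: [0.5976, 0.0659, 0.2837]
tcp_rot: [[0.182, 0.983, -0.025], [0.983, -0.182, 0.003], [-0.002, -0.025, -1.0]]
force: [-6.3, 1.1, 1.5]
opening: 0.0211
t 13.85 theta 0.3426 (n6754) q 1.3767 r 0.1604 y -0.2322 F [-6.3  1.1  1.5] M -1.04 open 21.1
fit s 1.089 x 0.3425 v 0.344 rms 0.0002
equilibrium q at 45deg 1.215
dq -0.200: 0.421/+0.24  0.440/+0.14  0.449/+0.05  0.449/-0.04  0.440/-0.13  0.395/-0.30
dq -0.100: 0.427/+0.31  0.457/+0.27  0.482/+0.24  0.504/+0.21  0.524/+0.18  0.556/+0.14
dq -0.050: 0.431/+0.35  0.465/+0.34  0.499/+0.34  0.533/+0.34  0.566/+0.34  0.637/+0.37
dq -0.025: 0.432/+0.37  0.469/+0.37  0.507/+0.38  0.547/+0.40  0.588/+0.42  0.678/+0.49
dq +0.000: 0.434/+0.39  0.474/+0.41  0.516/+0.43  0.561/+0.46  0.609/+0.50  0.719/+0.60
dq +0.025: 0.435/+0.40  0.478/+0.44  0.524/+0.48  0.575/+0.53  0.630/+0.58  0.760/+0.72
dq +0.050: 0.437/+0.42  0.482/+0.47  0.532/+0.53  0.589/+0.59  0.652/+0.66  0.802/+0.84
dq +0.100: 0.440/+0.46  0.490/+0.54  0.549/+0.63  0.617/+0.72  0.694/+0.82  0.885/+1.08
dq +0.200: 0.446/+0.53  0.507/+0.67  0.583/+0.82  0.673/+0.97  0.780/+1.15  1.052/+1.58
move dq -0.050: tool mm [ 0.1 -8.2  0.3]
```

```bash

python3 -m crank '[[0,1,0.1,-0.4,0,0,10],[0,1,0.1,-0.4,0,0,10],[0,1,0.1,-0.4,0,0,10]]' 25
python3 m.py -0.05 -0.1
```

```text
t: 14.2
ee_pos: [0.5968, 0.066, 0.2837]
tcp_rot: [[0.182, 0.983, -0.01], [0.983, -0.182, -0.001], [-0.002, -0.01, -1.0]]
force: [-5.5, 1.2, 1.2]
opening: 0.0215
t 14.20 theta 0.4732 (n7387) q 1.3673 r 0.1604 y -0.2322 F [-5.5  1.2  1.2] M -0.92 open 21.5
fit s 1.089 x 0.4731 v 0.399 rms 0.0001
equilibrium q at 45deg 1.2149
dq -0.200: 0.567/+0.31  0.594/+0.23  0.612/+0.15  0.623/+0.07  0.626/+0.00  0.613/-0.13
dq -0.100: 0.574/+0.39  0.611/+0.36  0.646/+0.34  0.680/+0.33  0.713/+0.33  0.781/+0.35
dq -0.050: 0.577/+0.42  0.619/+0.43  0.663/+0.44  0.708/+0.46  0.756/+0.50  0.865/+0.60
dq -0.025: 0.578/+0.44  0.624/+0.46  0.671/+0.49  0.722/+0.53  0.778/+0.58  0.908/+0.73
dq +0.000: 0.580/+0.46  0.628/+0.49  0.680/+0.54  0.736/+0.59  0.799/+0.66  0.951/+0.85
dq +0.025: 0.582/+0.48  0.632/+0.53  0.688/+0.59  0.751/+0.66  0.821/+0.75  0.993/+0.98
dq +0.050: 0.583/+0.50  0.636/+0.56  0.697/+0.64  0.765/+0.72  0.843/+0.83  1.036/+1.10
dq +0.100: 0.586/+0.53  0.645/+0.63  0.713/+0.74  0.793/+0.86  0.887/+1.00  1.122/+1.36
dq +0.200: 0.593/+0.61  0.662/+0.76  0.747/+0.93  0.851/+1.12  0.974/+1.33  1.295/+1.88
move dq -0.050: tool mm [ 0.1 -8.   0.3]
move dq -0.100: tool mm [  0.2 -16.    0.6]
```

```bash

python3 -m crank '[[0,-5,0.3,-0.2,0,0,10],[0,-5,0.3,-0.2,0,0,10],[0,-5,0.3,-0.1,0,0,10]]' 25
python3 m.py -0.05 -0.1
```

```text
t: 14.55
ee_pos: [0.5804, 0.0693, 0.2835]
tcp_rot: [[0.183, 0.983, -0.0], [0.983, -0.183, -0.002], [-0.002, -0.0, -1.0]]
force: [-3.9, 1.0, 0.8]
opening: 0.0214
t 14.55 theta 0.6184 (n7848) q 1.2602 r 0.1603 y -0.2323 F [-3.9  1.   0.8] M -0.64 open 21.4
fit s 1.088 x 0.6175 v 0.390 rms 0.0007
equilibrium q at 45deg 1.2145
dq -0.200: 0.696/+0.21  0.710/+0.08  0.712/-0.03  0.703/-0.14  0.682/-0.26  0.607/-0.49
dq -0.100: 0.703/+0.28  0.727/+0.22  0.746/+0.17  0.760/+0.12  0.770/+0.08  0.777/+0.00
dq -0.050: 0.706/+0.32  0.736/+0.29  0.763/+0.27  0.789/+0.25  0.814/+0.24  0.863/+0.25
dq -0.025: 0.708/+0.34  0.740/+0.32  0.772/+0.31  0.803/+0.32  0.836/+0.33  0.906/+0.38
dq +0.000: 0.709/+0.35  0.744/+0.35  0.780/+0.36  0.818/+0.38  0.858/+0.41  0.949/+0.51
dq +0.025: 0.711/+0.37  0.749/+0.39  0.789/+0.41  0.832/+0.45  0.880/+0.50  0.993/+0.64
dq +0.050: 0.712/+0.39  0.753/+0.42  0.797/+0.46  0.847/+0.52  0.902/+0.58  1.036/+0.77
dq +0.100: 0.715/+0.43  0.762/+0.49  0.814/+0.56  0.875/+0.65  0.946/+0.75  1.123/+1.02
dq +0.200: 0.722/+0.50  0.779/+0.62  0.849/+0.76  0.933/+0.92  1.034/+1.09  1.298/+1.55
move dq -0.050: tool mm [ 0.1 -7.2  1. ]
move dq -0.100: tool mm [  0.2 -15.1   2.1]
```

```bash
sed -i 's/(-.2,-.1,-.05,-.025,0,.025,.05,.1,.2)/(-.2,-.15,-.1,-.05,-.025,0,.025,.05,.1,.15)/' m.py
python3 -m crank '[[0,-6.5,0.8,0,0,0,10],[0,-6,0.9,0,0,0,10],[0,-6,1,0,0,0,10]]' 25
python3 m.py -0.05 0.05 0.1
```

```text
t: 14.9
ee_pos: [0.5605, 0.0732, 0.2809]
tcp_rot: [[0.182, 0.983, 0.001], [0.983, -0.182, -0.002], [-0.002, 0.001, -1.0]]
force: [-3.5, -0.3, 0.7]
opening: 0.0211
t 14.90 theta 0.7311 (n8057) q 1.1319 r 0.1603 y -0.2323 F [-3.5 -0.3  0.7] M -0.51 open 21.1
fit s 1.088 x 0.7304 v 0.224 rms 0.0008
equilibrium q at 45deg 1.2143
dq -0.200: 0.752/-0.09  0.733/-0.27  0.697/-0.45  0.642/-0.63  0.568/-0.83  0.360/-1.23
dq -0.150: 0.755/-0.05  0.742/-0.20  0.714/-0.35  0.670/-0.50  0.611/-0.66  0.443/-1.00
dq -0.100: 0.758/-0.01  0.750/-0.13  0.731/-0.25  0.699/-0.37  0.655/-0.50  0.528/-0.77
dq -0.050: 0.761/+0.02  0.759/-0.06  0.748/-0.15  0.728/-0.24  0.699/-0.33  0.612/-0.53
dq -0.025: 0.763/+0.04  0.763/-0.03  0.756/-0.10  0.742/-0.17  0.721/-0.25  0.655/-0.41
dq +0.000: 0.764/+0.06  0.767/+0.00  0.765/-0.05  0.756/-0.11  0.743/-0.16  0.698/-0.28
dq +0.025: 0.766/+0.08  0.772/+0.04  0.773/-0.00  0.771/-0.04  0.765/-0.08  0.741/-0.16
dq +0.050: 0.768/+0.10  0.776/+0.07  0.782/+0.05  0.785/+0.03  0.787/+0.01  0.784/-0.03
dq +0.100: 0.771/+0.13  0.785/+0.14  0.799/+0.15  0.814/+0.16  0.831/+0.17  0.870/+0.22
dq +0.150: 0.774/+0.17  0.793/+0.21  0.816/+0.25  0.843/+0.29  0.875/+0.34  0.957/+0.48
move dq -0.050: tool mm [ 0.1 -6.9  1.8]
move dq +0.050: tool mm [-0.1  8.8 -1.2]
move dq +0.100: tool mm [-0.2 16.7 -2.1]
```

```bash

python3 -m crank '[[0,4,-0.4,0,0,0,10],[0,4,-0.4,0,0,0,10],[0,4,-0.4,0,0,0,10]]' 25
python3 m.py -0.05 0.05
```

```text
t: 15.25
ee_pos: [0.5719, 0.0709, 0.2827]
tcp_rot: [[0.182, 0.983, 0.001], [0.983, -0.182, -0.002], [-0.002, 0.002, -1.0]]
force: [-2.6, 0.7, 1.8]
opening: 0.0214
t 15.25 theta 0.7738 (n8136) q 1.2052 r 0.1603 y -0.2323 F [-2.6  0.7  1.8] M -0.40 open 21.4
fit s 1.157 x 0.7015 v -0.193 rms 0.0838
equilibrium q at 45deg 1.2518
dq -0.200: 0.625/-0.46  0.569/-0.64  0.495/-0.82  0.402/-1.02  0.290/-1.21  0.007/-1.59
dq -0.150: 0.628/-0.43  0.577/-0.57  0.511/-0.73  0.429/-0.89  0.331/-1.07  0.082/-1.40
dq -0.100: 0.631/-0.39  0.585/-0.51  0.527/-0.64  0.456/-0.77  0.371/-0.91  0.158/-1.20
dq -0.050: 0.634/-0.36  0.593/-0.45  0.543/-0.55  0.483/-0.65  0.412/-0.76  0.235/-1.00
dq -0.025: 0.636/-0.34  0.597/-0.42  0.551/-0.50  0.497/-0.59  0.432/-0.69  0.273/-0.90
dq +0.000: 0.637/-0.32  0.602/-0.38  0.559/-0.45  0.510/-0.53  0.453/-0.61  0.312/-0.79
dq +0.025: 0.639/-0.30  0.606/-0.35  0.567/-0.41  0.524/-0.47  0.473/-0.53  0.351/-0.69
dq +0.050: 0.640/-0.29  0.610/-0.32  0.575/-0.36  0.537/-0.41  0.494/-0.46  0.390/-0.58
dq +0.100: 0.643/-0.25  0.618/-0.26  0.591/-0.27  0.564/-0.28  0.535/-0.30  0.469/-0.36
dq +0.150: 0.646/-0.22  0.626/-0.19  0.608/-0.17  0.591/-0.16  0.576/-0.15  0.548/-0.13
move dq -0.050: tool mm [ 0.1 -8.5  1.4]
move dq +0.050: tool mm [-0.1  7.4 -0.4]
```

The fit hit a bad minimum. I'll make it a shorter window with several starts and refit from the log.

```bash
python3 - <<'E'
s=open('m.py').read()
s=s.replace('A=np.array(L)[-8:]','A=np.array(L)[-6:]')
s=s.replace("p=least_squares(res,[A[0,1],(A[1,1]-A[0,1])/(A[1,0]-A[0,0]),1.1]).x","p=min((least_squares(res,[A[0,1],(A[1,1]-A[0,1])/(A[1,0]-A[0,0])+e,1.09],x_scale=[.01,.02,.01]) for e in(-.08,-.04,0,.04,.08)),key=lambda r:r.cost).x")
s=s.replace("p[2]-1.105)/.03","p[2]-1.089)/.01").replace("p[1]/1.","p[1]/5.")
s=s.replace('L.append([t0["t"],th,q]);','L+=[[t0["t"],th,q]] if "n" not in sys.argv else [];').replace('for a in sys.argv[1:]','for a in sys.argv[1:] if a!="n"')
s=s.replace('im,d=shot("scene"); th,n=theta(cloud("scene",d))','th,n=(.78,0) if "n" in sys.argv else theta(cloud("scene",shot("scene")[1]))')
open('m.py','w').write(s)
E
grep -n 'least_sq' m.py | head; python3 m.py n -0.05 0.05
```

```text
4:from scipy.optimize import least_squares
40:        p=least_squares(res,[A[0,1],(A[1,1]-A[0,1])/(A[1,0]-A[0,0]),1.]).x
t 15.30 theta 0.7800 (n0) q 1.2092 r 0.1602 y -0.2323 F [-3.2 -0.4  3.1] M -0.43 open 21.4
fit s 1.088 x 0.7748 v 0.078 rms 0.0010
equilibrium q at 45deg 1.2143
dq -0.200: 0.779/-0.08  0.764/-0.21  0.736/-0.34  0.695/-0.47  0.641/-0.61  0.488/-0.91
dq -0.150: 0.782/-0.05  0.773/-0.14  0.753/-0.24  0.724/-0.34  0.684/-0.44  0.573/-0.67
dq -0.100: 0.786/-0.01  0.781/-0.07  0.770/-0.14  0.753/-0.20  0.728/-0.27  0.658/-0.43
dq -0.050: 0.789/+0.03  0.790/-0.01  0.787/-0.04  0.781/-0.07  0.772/-0.11  0.744/-0.18
dq -0.025: 0.790/+0.04  0.794/+0.03  0.796/+0.01  0.796/-0.01  0.794/-0.02  0.787/-0.05
dq +0.000: 0.792/+0.06  0.798/+0.06  0.804/+0.06  0.810/+0.06  0.816/+0.06  0.830/+0.07
dq +0.025: 0.794/+0.08  0.803/+0.09  0.813/+0.11  0.825/+0.13  0.839/+0.15  0.873/+0.20
dq +0.050: 0.795/+0.10  0.807/+0.13  0.821/+0.16  0.839/+0.19  0.861/+0.23  0.917/+0.33
dq +0.100: 0.798/+0.14  0.815/+0.20  0.838/+0.26  0.868/+0.33  0.905/+0.40  1.004/+0.59
dq +0.150: 0.802/+0.17  0.824/+0.26  0.855/+0.36  0.897/+0.46  0.949/+0.57  1.091/+0.85
move dq -0.050: tool mm [ 0.1 -7.9  1.3]
move dq +0.050: tool mm [-0.1  8.  -0.4]
```

```bash
python3 - <<'E'
s=open('m.py').read()
s=s.replace("p=least_squares(res,[A[0,1],(A[1,1]-A[0,1])/(A[1,0]-A[0,0]),1.]).x","p=min((least_squares(res,[A[0,1],(A[1,1]-A[0,1])/(A[1,0]-A[0,0])+e,1.088]) for e in(-.08,0,.08)),key=lambda r:r.cost).x")
s=s.replace("(-.2,-.15,-.1,-.05,-.025,0,.025,.05,.1,.15)","(-.1,-.05,-.025,0,.025,.05,.1)")
open('m.py','w').write(s)
E
python3 -m crank '[[0,-1.5,0.3,0,0,0,10],[0,-1,0.3,0,0,0,10],[0,-1,0.3,0,0,0,10]]' 25
python3 m.py 0.05
```

```text
t: 15.6
ee_pos: [0.5703, 0.0713, 0.2825]
tcp_rot: [[0.183, 0.983, 0.004], [0.983, -0.183, -0.002], [-0.001, 0.004, -1.0]]
force: [-2.8, 0.2, 3.2]
opening: 0.0212
t 15.60 theta 0.7922 (n8128) q 1.1939 r 0.1603 y -0.2323 F [-2.8  0.2  3.2] M -0.38 open 21.2
fit s 1.089 x 0.7926 v 0.034 rms 0.0010
equilibrium q at 45deg 1.2151
dq -0.100: 0.791/-0.07  0.780/-0.14  0.762/-0.21  0.737/-0.29  0.704/-0.37  0.612/-0.55
dq -0.050: 0.794/-0.03  0.789/-0.07  0.779/-0.11  0.766/-0.16  0.748/-0.20  0.697/-0.30
dq -0.025: 0.796/-0.01  0.793/-0.04  0.788/-0.06  0.780/-0.09  0.770/-0.12  0.740/-0.18
dq +0.000: 0.797/+0.01  0.797/-0.00  0.797/-0.01  0.795/-0.02  0.792/-0.03  0.783/-0.05
dq +0.025: 0.799/+0.02  0.802/+0.03  0.805/+0.04  0.809/+0.04  0.814/+0.05  0.826/+0.07
dq +0.050: 0.800/+0.04  0.806/+0.06  0.814/+0.09  0.824/+0.11  0.836/+0.14  0.870/+0.20
dq +0.100: 0.804/+0.08  0.815/+0.13  0.831/+0.19  0.852/+0.24  0.880/+0.31  0.956/+0.46
move dq +0.050: tool mm [-0.1  8.2 -0.6]
```

```bash

python3 -m crank '[[0,0,0,0,0,0,10],[0,0,0,0,0,0,10],[0,0,0,0,0,0,10],[0,0,0,0,0,0,10]]' 25
python3 m.py 0.05
```

```text
t: 16.05
ee_pos: [0.5698, 0.0714, 0.2823]
tcp_rot: [[0.183, 0.983, 0.003], [0.983, -0.183, -0.002], [-0.001, 0.004, -1.0]]
force: [-2.3, 0.6, 3.0]
opening: 0.0213
t 16.05 theta 0.7943 (n8133) q 1.1908 r 0.1602 y -0.2323 F [-2.3  0.6  3. ] M -0.31 open 21.3
fit s 1.091 x 0.7942 v -0.022 rms 0.0006
equilibrium q at 45deg 1.216
dq -0.100: 0.778/-0.13  0.761/-0.20  0.736/-0.28  0.704/-0.37  0.662/-0.46  0.550/-0.66
dq -0.050: 0.781/-0.09  0.770/-0.14  0.753/-0.18  0.732/-0.23  0.706/-0.29  0.635/-0.42
dq -0.025: 0.783/-0.07  0.774/-0.10  0.762/-0.13  0.747/-0.17  0.728/-0.21  0.678/-0.29
dq +0.000: 0.784/-0.05  0.778/-0.07  0.770/-0.08  0.761/-0.10  0.750/-0.12  0.720/-0.17
dq +0.025: 0.786/-0.04  0.783/-0.04  0.779/-0.04  0.775/-0.04  0.772/-0.04  0.763/-0.05
dq +0.050: 0.788/-0.02  0.787/-0.00  0.788/+0.01  0.790/+0.03  0.794/+0.05  0.806/+0.08
dq +0.100: 0.791/+0.02  0.795/+0.07  0.805/+0.11  0.819/+0.16  0.838/+0.21  0.893/+0.33
move dq +0.050: tool mm [-0.1  8.  -0.6]
```

```bash

python3 -m crank '[[0,3,-0.2,0,0,0,10],[0,2,-0.2,0,0,0,10],[0,2,-0.1,0,0,0,10],[0,0,0,0,0,0,10]]' 25
python3 m.py 0.05
```

```text
t: 16.5
ee_pos: [0.5773, 0.0699, 0.2832]
tcp_rot: [[0.183, 0.983, 0.004], [0.983, -0.183, -0.002], [-0.001, 0.004, -1.0]]
force: [-3.6, -0.1, 2.1]
opening: 0.0209
t 16.50 theta 0.7924 (n8124) q 1.2391 r 0.1603 y -0.2323 F [-3.6 -0.1  2.1] M -0.53 open 20.9
fit s 1.087 x 0.7910 v 0.003 rms 0.0017
equilibrium q at 45deg 1.2138
dq -0.100: 0.791/-0.03  0.786/-0.07  0.776/-0.12  0.762/-0.16  0.743/-0.21  0.690/-0.32
dq -0.050: 0.794/+0.01  0.794/-0.00  0.793/-0.02  0.791/-0.03  0.787/-0.04  0.776/-0.07
dq -0.025: 0.796/+0.03  0.799/+0.03  0.802/+0.03  0.805/+0.04  0.809/+0.04  0.819/+0.06
dq +0.000: 0.797/+0.05  0.803/+0.06  0.810/+0.08  0.820/+0.10  0.831/+0.13  0.863/+0.18
dq +0.025: 0.799/+0.06  0.807/+0.10  0.819/+0.13  0.834/+0.17  0.854/+0.21  0.906/+0.31
dq +0.050: 0.801/+0.08  0.811/+0.13  0.827/+0.18  0.849/+0.24  0.876/+0.30  0.949/+0.44
dq +0.100: 0.804/+0.12  0.820/+0.20  0.845/+0.28  0.878/+0.37  0.920/+0.47  1.037/+0.70
move dq +0.050: tool mm [-0.1  8.1 -0.1]
```

```bash

python3 -m crank '[[0,-3,0.2,0,0,0,10],[0,-2.5,0.2,0,0,0,10],[0,-2,0.2,0,0,0,10],[0,0,0,0,0,0,10]]' 25
python3 m.py 0.05
```

```text
t: 16.95
ee_pos: [0.5691, 0.0715, 0.2823]
tcp_rot: [[0.182, 0.983, 0.003], [0.983, -0.182, -0.002], [-0.001, 0.004, -1.0]]
force: [-3.4, -0.5, 2.7]
opening: 0.0212
t 16.95 theta 0.8084 (n8128) q 1.1865 r 0.1602 y -0.2323 F [-3.4 -0.5  2.7] M -0.45 open 21.2
fit s 1.083 x 0.8076 v 0.030 rms 0.0012
equilibrium q at 45deg 1.2116
dq -0.100: 0.806/-0.07  0.795/-0.14  0.778/-0.21  0.753/-0.28  0.720/-0.36  0.629/-0.54
dq -0.050: 0.809/-0.03  0.804/-0.07  0.795/-0.11  0.782/-0.15  0.764/-0.19  0.715/-0.29
dq -0.025: 0.810/-0.01  0.808/-0.04  0.803/-0.06  0.796/-0.08  0.786/-0.11  0.758/-0.17
dq +0.000: 0.812/+0.01  0.812/-0.00  0.812/-0.01  0.810/-0.02  0.808/-0.03  0.801/-0.04
dq +0.025: 0.814/+0.03  0.817/+0.03  0.820/+0.04  0.825/+0.05  0.831/+0.06  0.845/+0.08
dq +0.050: 0.815/+0.04  0.821/+0.07  0.829/+0.09  0.839/+0.12  0.853/+0.14  0.888/+0.21
dq +0.100: 0.819/+0.08  0.830/+0.14  0.846/+0.19  0.868/+0.25  0.897/+0.32  0.976/+0.47
move dq +0.050: tool mm [-0.1  7.9 -0.6]
```

```bash

python3 -m crank '[[0,-2,0.1,0,0,0,10],[0,-1.5,0.1,0,0,0,10],[0,0,0,0,0,0,10],[0,0,0,0,0,0,10]]' 25
python3 m.py 0.05
```

```text
t: 17.4
ee_pos: [0.5653, 0.0722, 0.2817]
tcp_rot: [[0.182, 0.983, 0.003], [0.983, -0.182, -0.002], [-0.001, 0.003, -1.0]]
force: [-3.7, 0.8, 2.2]
opening: 0.0211
t 17.40 theta 0.7994 (n8132) q 1.1624 r 0.1602 y -0.2323 F [-3.7  0.8  2.2] M -0.54 open 21.1
fit s 1.084 x 0.8005 v -0.054 rms 0.0018
equilibrium q at 45deg 1.2124
dq -0.100: 0.772/-0.19  0.748/-0.29  0.714/-0.38  0.670/-0.48  0.616/-0.59  0.472/-0.84
dq -0.050: 0.775/-0.16  0.756/-0.22  0.731/-0.28  0.699/-0.35  0.659/-0.43  0.556/-0.60
dq -0.025: 0.777/-0.14  0.761/-0.18  0.739/-0.23  0.713/-0.29  0.681/-0.34  0.599/-0.48
dq +0.000: 0.779/-0.12  0.765/-0.15  0.748/-0.18  0.728/-0.22  0.703/-0.26  0.641/-0.36
dq +0.025: 0.780/-0.10  0.769/-0.12  0.757/-0.13  0.742/-0.15  0.725/-0.18  0.684/-0.24
dq +0.050: 0.782/-0.08  0.773/-0.08  0.765/-0.08  0.757/-0.09  0.747/-0.09  0.727/-0.11
dq +0.100: 0.785/-0.05  0.782/-0.02  0.782/+0.02  0.785/+0.04  0.792/+0.07  0.813/+0.14
move dq +0.050: tool mm [-0.1  8.  -0.8]
```

```bash

python3 -m crank '[[0,5,-0.4,0,0,0,10],[0,4.5,-0.3,0,0,0,10],[0,3.5,-0.2,0,0,0,10]]' 25
python3 m.py 0.05
```

```text
t: 17.75
ee_pos: [0.5788, 0.0696, 0.2833]
tcp_rot: [[0.182, 0.983, 0.004], [0.983, -0.182, -0.002], [-0.002, 0.004, -1.0]]
force: [-3.9, -0.4, 3.2]
opening: 0.0216
t 17.75 theta 0.7717 (n8115) q 1.2488 r 0.1603 y -0.2323 F [-3.9 -0.4  3.2] M -0.56 open 21.6
fit s 1.086 x 0.7724 v -0.068 rms 0.0020
equilibrium q at 45deg 1.2133
dq -0.100: 0.755/-0.10  0.743/-0.14  0.727/-0.19  0.705/-0.24  0.678/-0.29  0.606/-0.42
dq -0.050: 0.758/-0.06  0.752/-0.07  0.744/-0.09  0.734/-0.11  0.722/-0.13  0.691/-0.18
dq -0.025: 0.760/-0.04  0.756/-0.04  0.752/-0.04  0.748/-0.04  0.744/-0.04  0.734/-0.05
dq +0.000: 0.762/-0.02  0.760/-0.01  0.761/+0.01  0.762/+0.02  0.766/+0.04  0.777/+0.07
dq +0.025: 0.763/-0.00  0.765/+0.03  0.769/+0.06  0.777/+0.09  0.788/+0.12  0.820/+0.20
dq +0.050: 0.765/+0.02  0.769/+0.06  0.778/+0.11  0.791/+0.16  0.810/+0.21  0.863/+0.32
dq +0.100: 0.768/+0.05  0.778/+0.13  0.795/+0.21  0.820/+0.29  0.854/+0.38  0.950/+0.58
move dq +0.050: tool mm [-0.1  7.5 -0.1]
```

```bash

python3 -m crank '[[0,0.5,0,0,0,0,10],[0,0.3,0,0,0,0,10],[0,0.3,0,0,0,0,10],[0,0,0,0,0,0,10]]' 25
python3 m.py 0.05
```

```text
t: 18.2
ee_pos: [0.5809, 0.0692, 0.2835]
tcp_rot: [[0.183, 0.983, 0.004], [0.983, -0.183, -0.002], [-0.001, 0.005, -1.0]]
force: [-3.0, 0.6, 3.1]
opening: 0.0215
t 18.20 theta 0.7715 (n8123) q 1.2620 r 0.1603 y -0.2323 F [-3.   0.6  3.1] M -0.46 open 21.5
fit s 1.086 x 0.7698 v 0.038 rms 0.0021
equilibrium q at 45deg 1.2131
dq -0.100: 0.781/+0.03  0.782/-0.00  0.780/-0.04  0.775/-0.07  0.766/-0.10  0.739/-0.17
dq -0.050: 0.784/+0.07  0.791/+0.06  0.797/+0.06  0.804/+0.06  0.810/+0.07  0.825/+0.08
dq -0.025: 0.786/+0.08  0.795/+0.10  0.806/+0.11  0.818/+0.13  0.832/+0.15  0.868/+0.21
dq +0.000: 0.788/+0.10  0.800/+0.13  0.814/+0.16  0.833/+0.20  0.855/+0.24  0.912/+0.33
dq +0.025: 0.789/+0.12  0.804/+0.17  0.823/+0.21  0.847/+0.26  0.877/+0.32  0.955/+0.46
dq +0.050: 0.791/+0.14  0.808/+0.20  0.832/+0.26  0.862/+0.33  0.899/+0.41  0.999/+0.59
dq +0.100: 0.794/+0.18  0.817/+0.27  0.849/+0.36  0.890/+0.47  0.943/+0.58  1.086/+0.85
move dq +0.050: tool mm [-0.1  8.   0. ]
```

```bash

python3 -m crank '[[0,-5,0.1,0,0,0,10],[0,-4,0.2,0,0,0,10],[0,-2,0.2,0,0,0,10],[0,0,0,0,0,0,10]]' 25
python3 m.py 0.05
```

```text
t: 18.65
ee_pos: [0.5689, 0.0715, 0.2823]
tcp_rot: [[0.183, 0.983, 0.003], [0.983, -0.183, -0.002], [-0.001, 0.004, -1.0]]
force: [-3.1, -0.1, 2.6]
opening: 0.0212
t 18.65 theta 0.8015 (n8114) q 1.1852 r 0.1602 y -0.2323 F [-3.1 -0.1  2.6] M -0.42 open 21.2
fit s 1.084 x 0.8013 v 0.065 rms 0.0019
equilibrium q at 45deg 1.2123
dq -0.100: 0.807/-0.04  0.799/-0.11  0.784/-0.18  0.762/-0.26  0.732/-0.34  0.646/-0.51
dq -0.050: 0.810/-0.00  0.808/-0.04  0.801/-0.08  0.791/-0.12  0.776/-0.17  0.732/-0.27
dq -0.025: 0.812/+0.02  0.812/-0.01  0.810/-0.03  0.805/-0.06  0.798/-0.08  0.775/-0.14
dq +0.000: 0.813/+0.03  0.816/+0.02  0.818/+0.02  0.820/+0.01  0.820/+0.00  0.819/-0.01
dq +0.025: 0.815/+0.05  0.821/+0.06  0.827/+0.07  0.834/+0.08  0.842/+0.09  0.862/+0.11
dq +0.050: 0.817/+0.07  0.825/+0.09  0.835/+0.12  0.848/+0.14  0.864/+0.17  0.906/+0.24
dq +0.100: 0.820/+0.11  0.834/+0.16  0.853/+0.22  0.877/+0.28  0.909/+0.34  0.993/+0.50
move dq +0.050: tool mm [-0.1  7.9 -0.6]
```

```bash

python3 -m crank '[[0,-3,0.3,0,0,0,10],[0,-2,0.2,0,0,0,10],[0,-1,0.1,0,0,0,10],[0,0,0,0,0,0,10]]' 25
python3 m.py 0.05
```

```text
t: 19.1
ee_pos: [0.5627, 0.0728, 0.2813]
tcp_rot: [[0.182, 0.983, 0.003], [0.983, -0.182, -0.002], [-0.001, 0.003, -1.0]]
force: [-3.0, 0.9, 3.5]
opening: 0.0212
t 19.10 theta 0.7972 (n8125) q 1.1452 r 0.1602 y -0.2323 F [-3.   0.9  3.5] M -0.39 open 21.2
fit s 1.086 x 0.7993 v -0.058 rms 0.0029
equilibrium q at 45deg 1.2134
dq -0.100: 0.766/-0.23  0.738/-0.33  0.699/-0.44  0.649/-0.56  0.586/-0.68  0.423/-0.95
dq -0.050: 0.769/-0.19  0.746/-0.26  0.716/-0.34  0.677/-0.42  0.630/-0.51  0.507/-0.72
dq -0.025: 0.771/-0.17  0.751/-0.23  0.724/-0.29  0.692/-0.36  0.652/-0.43  0.549/-0.60
dq +0.000: 0.773/-0.15  0.755/-0.20  0.733/-0.24  0.706/-0.29  0.674/-0.35  0.591/-0.48
dq +0.025: 0.774/-0.13  0.759/-0.16  0.742/-0.19  0.721/-0.23  0.696/-0.26  0.634/-0.36
dq +0.050: 0.776/-0.12  0.764/-0.13  0.750/-0.14  0.735/-0.16  0.718/-0.18  0.677/-0.23
dq +0.100: 0.779/-0.08  0.772/-0.06  0.767/-0.04  0.764/-0.03  0.762/-0.01  0.762/+0.01
move dq +0.050: tool mm [-0.1  7.9 -0.9]
```

```bash

python3 -m crank '[[0,6,-0.5,0,0,0,10],[0,5,-0.4,0,0,0,10],[0,4,-0.2,0,0,0,10]]' 25
python3 m.py 0.05
```

```text
t: 19.45
ee_pos: [0.5783, 0.0697, 0.2833]
tcp_rot: [[0.182, 0.983, 0.004], [0.983, -0.182, -0.002], [-0.001, 0.004, -1.0]]
force: [-2.8, -0.1, 2.3]
opening: 0.021
t 19.45 theta 0.7591 (n8098) q 1.2455 r 0.1603 y -0.2323 F [-2.8 -0.1  2.3] M -0.41 open 21.0
fit s 1.091 x 0.7601 v -0.110 rms 0.0024
equilibrium q at 45deg 1.2161
dq -0.100: 0.730/-0.15  0.712/-0.21  0.688/-0.27  0.658/-0.33  0.622/-0.40  0.527/-0.55
dq -0.050: 0.734/-0.12  0.721/-0.14  0.705/-0.17  0.687/-0.20  0.665/-0.23  0.611/-0.31
dq -0.025: 0.735/-0.10  0.725/-0.11  0.713/-0.12  0.701/-0.13  0.687/-0.15  0.653/-0.19
dq +0.000: 0.737/-0.08  0.729/-0.07  0.722/-0.07  0.715/-0.07  0.709/-0.06  0.696/-0.07
dq +0.025: 0.738/-0.06  0.733/-0.04  0.730/-0.02  0.730/-0.00  0.731/+0.02  0.738/+0.06
dq +0.050: 0.740/-0.04  0.738/-0.01  0.739/+0.03  0.744/+0.07  0.752/+0.10  0.781/+0.18
dq +0.100: 0.743/-0.01  0.746/+0.06  0.756/+0.13  0.773/+0.20  0.796/+0.27  0.866/+0.43
move dq +0.050: tool mm [-0.1  7.4 -0.1]
```

```bash

python3 -m crank '[[0,4,0,0,0,0,10],[0,3,0,0,0,0,10],[0,1.5,0,0,0,0,10]]' 25
python3 m.py 0.05
```

```text
t: 19.8
ee_pos: [0.5886, 0.0677, 0.2838]
tcp_rot: [[0.183, 0.983, 0.005], [0.983, -0.183, -0.002], [-0.001, 0.006, -1.0]]
force: [-3.3, 0.7, 3.6]
opening: 0.0212
t 19.80 theta 0.7434 (n8089) q 1.3103 r 0.1603 y -0.2323 F [-3.3  0.7  3.6] M -0.54 open 21.2
fit s 1.092 x 0.7414 v -0.001 rms 0.0022
equilibrium q at 45deg 1.2163
dq -0.100: 0.750/+0.04  0.753/+0.03  0.755/+0.01  0.756/+0.00  0.755/-0.01  0.751/-0.03
dq -0.050: 0.753/+0.08  0.762/+0.09  0.772/+0.11  0.785/+0.13  0.799/+0.16  0.837/+0.22
dq -0.025: 0.755/+0.10  0.766/+0.13  0.781/+0.16  0.799/+0.20  0.821/+0.24  0.880/+0.34
dq +0.000: 0.756/+0.11  0.770/+0.16  0.789/+0.21  0.813/+0.27  0.843/+0.33  0.923/+0.47
dq +0.025: 0.758/+0.13  0.774/+0.20  0.798/+0.26  0.828/+0.33  0.865/+0.41  0.966/+0.60
dq +0.050: 0.759/+0.15  0.779/+0.23  0.806/+0.31  0.842/+0.40  0.887/+0.50  1.010/+0.73
dq +0.100: 0.763/+0.19  0.787/+0.30  0.823/+0.41  0.871/+0.53  0.931/+0.67  1.097/+0.99
move dq +0.050: tool mm [-0.1  7.8  0.5]
```

```bash

python3 -m crank '[[0,-5.5,0,0,0,0,10],[0,-4.5,0,0,0,0,10],[0,-2.5,0.1,0,0,0,10]]' 25
python3 m.py 0.05
```

```text
t: 20.15
ee_pos: [0.5762, 0.0701, 0.2831]
tcp_rot: [[0.183, 0.983, 0.005], [0.983, -0.183, -0.002], [-0.001, 0.005, -1.0]]
force: [-2.8, 0.2, 3.9]
opening: 0.0213
t 20.15 theta 0.7750 (n8106) q 1.2315 r 0.1603 y -0.2323 F [-2.8  0.2  3.9] M -0.39 open 21.3
fit s 1.085 x 0.7729 v 0.110 rms 0.0028
equilibrium q at 45deg 1.2128
dq -0.100: 0.796/+0.06  0.799/+0.01  0.798/-0.04  0.791/-0.08  0.780/-0.13  0.744/-0.23
dq -0.050: 0.799/+0.09  0.808/+0.08  0.815/+0.06  0.820/+0.05  0.824/+0.04  0.830/+0.02
dq -0.025: 0.801/+0.11  0.812/+0.11  0.823/+0.11  0.835/+0.12  0.847/+0.12  0.874/+0.15
dq +0.000: 0.803/+0.13  0.816/+0.14  0.832/+0.16  0.849/+0.18  0.869/+0.21  0.917/+0.28
dq +0.025: 0.804/+0.15  0.821/+0.18  0.840/+0.21  0.864/+0.25  0.891/+0.29  0.961/+0.41
dq +0.050: 0.806/+0.17  0.825/+0.21  0.849/+0.26  0.878/+0.32  0.913/+0.38  1.005/+0.54
dq +0.100: 0.809/+0.20  0.834/+0.28  0.866/+0.36  0.907/+0.45  0.957/+0.55  1.092/+0.80
move dq +0.050: tool mm [-0.1  8.3 -0.2]
```

```bash

python3 -m crank '[[0,-6,0.5,0,0,0,10],[0,-5,0.5,0,0,0,10],[0,-3.5,0.5,0,0,0,10]]' 25
python3 m.py 0.05
```

```text
t: 20.5
ee_pos: [0.5607, 0.0731, 0.2809]
tcp_rot: [[0.183, 0.983, 0.005], [0.983, -0.183, -0.002], [-0.001, 0.005, -1.0]]
force: [-2.1, 0.9, 2.3]
opening: 0.0216
t 20.50 theta 0.8087 (n8130) q 1.1323 r 0.1602 y -0.2323 F [-2.1  0.9  2.3] M -0.28 open 21.6
fit s 1.081 x 0.8087 v 0.054 rms 0.0011
equilibrium q at 45deg 1.2104
dq -0.100: 0.802/-0.12  0.784/-0.23  0.756/-0.33  0.716/-0.44  0.665/-0.56  0.526/-0.82
dq -0.050: 0.805/-0.09  0.793/-0.16  0.773/-0.23  0.745/-0.31  0.710/-0.39  0.612/-0.58
dq -0.025: 0.807/-0.07  0.797/-0.13  0.781/-0.18  0.760/-0.24  0.732/-0.31  0.655/-0.46
dq +0.000: 0.809/-0.05  0.801/-0.09  0.790/-0.13  0.774/-0.18  0.754/-0.22  0.698/-0.33
dq +0.025: 0.810/-0.03  0.806/-0.06  0.798/-0.08  0.789/-0.11  0.776/-0.14  0.741/-0.21
dq +0.050: 0.812/-0.01  0.810/-0.02  0.807/-0.03  0.803/-0.04  0.798/-0.06  0.784/-0.08
dq +0.100: 0.815/+0.02  0.819/+0.05  0.824/+0.07  0.832/+0.09  0.843/+0.11  0.871/+0.17
move dq +0.050: tool mm [-0.1  8.4 -1.1]
```

```bash

python3 -m crank '[[0,3.5,-0.4,0,0,0,10],[0,3,-0.3,0,0,0,10],[0,1.5,-0.2,0,0,0,10],[0,0.3,0,0,0,0,10]]' 25
python3 m.py 0.05
```

```text
t: 20.95
ee_pos: [0.5692, 0.0715, 0.2823]
tcp_rot: [[0.183, 0.983, 0.005], [0.983, -0.183, -0.002], [-0.001, 0.005, -1.0]]
force: [-2.0, -1.1, 3.2]
opening: 0.0211
t 20.95 theta 0.7949 (n8114) q 1.1867 r 0.1602 y -0.2323 F [-2.  -1.1  3.2] M -0.21 open 21.1
fit s 1.083 x 0.7956 v -0.071 rms 0.0017
equilibrium q at 45deg 1.2117
dq -0.100: 0.768/-0.18  0.746/-0.25  0.716/-0.34  0.678/-0.42  0.630/-0.52  0.506/-0.73
dq -0.050: 0.771/-0.14  0.755/-0.19  0.733/-0.24  0.707/-0.29  0.674/-0.35  0.590/-0.49
dq -0.025: 0.773/-0.12  0.759/-0.15  0.742/-0.19  0.721/-0.22  0.696/-0.27  0.633/-0.37
dq +0.000: 0.774/-0.10  0.763/-0.12  0.750/-0.14  0.736/-0.16  0.718/-0.18  0.676/-0.24
dq +0.025: 0.776/-0.08  0.767/-0.08  0.759/-0.09  0.750/-0.09  0.740/-0.10  0.719/-0.12
dq +0.050: 0.777/-0.06  0.772/-0.05  0.768/-0.04  0.764/-0.03  0.763/-0.01  0.762/+0.00
dq +0.100: 0.781/-0.03  0.780/+0.02  0.785/+0.06  0.793/+0.11  0.807/+0.15  0.848/+0.26
move dq +0.050: tool mm [-0.   8.  -0.6]
```

```bash

python3 -m crank '[[0,4.5,-0.3,0,0,0,10],[0,4,-0.2,0,0,0,10],[0,2.5,-0.1,0,0,0,10]]' 25
python3 m.py 0.05
```

```text
t: 21.3
ee_pos: [0.5809, 0.0692, 0.2835]
tcp_rot: [[0.183, 0.983, 0.006], [0.983, -0.183, -0.002], [-0.001, 0.006, -1.0]]
force: [-3.3, -0.4, 4.1]
opening: 0.0213
t 21.30 theta 0.7782 (n8123) q 1.2612 r 0.1603 y -0.2323 F [-3.3 -0.4  4.1] M -0.46 open 21.3
fit s 1.084 x 0.7765 v -0.034 rms 0.0016
equilibrium q at 45deg 1.212
dq -0.100: 0.771/-0.04  0.765/-0.07  0.756/-0.11  0.743/-0.14  0.727/-0.18  0.681/-0.27
dq -0.050: 0.774/-0.00  0.774/-0.00  0.773/-0.01  0.772/-0.01  0.771/-0.02  0.767/-0.02
dq -0.025: 0.776/+0.02  0.778/+0.03  0.782/+0.04  0.786/+0.05  0.793/+0.07  0.810/+0.10
dq +0.000: 0.777/+0.04  0.782/+0.06  0.790/+0.09  0.801/+0.12  0.815/+0.15  0.853/+0.23
dq +0.025: 0.779/+0.05  0.787/+0.10  0.799/+0.14  0.815/+0.19  0.837/+0.24  0.897/+0.36
dq +0.050: 0.780/+0.07  0.791/+0.13  0.807/+0.19  0.830/+0.25  0.859/+0.32  0.940/+0.48
dq +0.100: 0.784/+0.11  0.799/+0.20  0.824/+0.29  0.859/+0.39  0.903/+0.49  1.027/+0.74
move dq +0.050: tool mm [-0.1  7.7  0. ]
```

```bash

python3 -m crank '[[0,-4,0,0,0,0,10],[0,-3,0.1,0,0,0,10],[0,-1.5,0.1,0,0,0,10],[0,0,0,0,0,0,10]]' 25
python3 m.py 0.05
```

```text
t: 21.75
ee_pos: [0.5724, 0.0709, 0.2827]
tcp_rot: [[0.183, 0.983, 0.005], [0.983, -0.183, -0.002], [-0.001, 0.006, -1.0]]
force: [-2.5, -0.0, 3.1]
opening: 0.0213
t 21.75 theta 0.7851 (n8139) q 1.2069 r 0.1602 y -0.2323 F [-2.5 -0.   3.1] M -0.33 open 21.3
fit s 1.082 x 0.7842 v 0.028 rms 0.0017
equilibrium q at 45deg 1.2111
dq -0.100: 0.784/-0.05  0.775/-0.12  0.760/-0.18  0.738/-0.25  0.709/-0.32  0.629/-0.48
dq -0.050: 0.787/-0.02  0.784/-0.05  0.777/-0.08  0.767/-0.12  0.754/-0.15  0.715/-0.23
dq -0.025: 0.789/+0.00  0.788/-0.01  0.786/-0.03  0.782/-0.05  0.776/-0.07  0.758/-0.11
dq +0.000: 0.790/+0.02  0.792/+0.02  0.794/+0.02  0.796/+0.02  0.798/+0.02  0.802/+0.02
dq +0.025: 0.792/+0.04  0.797/+0.05  0.803/+0.07  0.810/+0.08  0.820/+0.10  0.845/+0.15
dq +0.050: 0.793/+0.06  0.801/+0.09  0.811/+0.12  0.825/+0.15  0.842/+0.19  0.888/+0.27
dq +0.100: 0.797/+0.10  0.810/+0.16  0.828/+0.22  0.854/+0.29  0.886/+0.36  0.976/+0.53
move dq +0.050: tool mm [-0.1  7.9 -0.4]
```

```bash

python3 -m crank '[[0,-1,0,0,0,0,10],[0,-0.5,0,0,0,0,10],[0,0,0,0,0,0,10],[0,0,0,0,0,0,10]]' 25
python3 m.py 0.05
```

```text
t: 22.2
ee_pos: [0.5707, 0.0712, 0.2825]
tcp_rot: [[0.183, 0.983, 0.005], [0.983, -0.183, -0.002], [-0.001, 0.005, -1.0]]
force: [-3.7, 0.7, 3.4]
opening: 0.0215
t 22.20 theta 0.7850 (n8128) q 1.1963 r 0.1602 y -0.2323 F [-3.7  0.7  3.4] M -0.54 open 21.5
fit s 1.083 x 0.7861 v -0.007 rms 0.0021
equilibrium q at 45deg 1.2118
dq -0.100: 0.775/-0.10  0.761/-0.18  0.739/-0.25  0.710/-0.33  0.673/-0.41  0.571/-0.60
dq -0.050: 0.778/-0.07  0.769/-0.11  0.756/-0.15  0.739/-0.19  0.717/-0.24  0.657/-0.35
dq -0.025: 0.780/-0.05  0.774/-0.07  0.765/-0.10  0.753/-0.13  0.739/-0.16  0.700/-0.23
dq +0.000: 0.781/-0.03  0.778/-0.04  0.773/-0.05  0.768/-0.06  0.761/-0.07  0.743/-0.11
dq +0.025: 0.783/-0.01  0.782/-0.01  0.782/-0.00  0.782/+0.00  0.783/+0.01  0.786/+0.02
dq +0.050: 0.785/+0.01  0.786/+0.03  0.790/+0.05  0.797/+0.07  0.805/+0.09  0.829/+0.15
dq +0.100: 0.788/+0.04  0.795/+0.10  0.808/+0.15  0.826/+0.20  0.849/+0.26  0.916/+0.40
move dq +0.050: tool mm [-0.1  8.  -0.5]
```

dq +0.025 keeps it still.

```bash

python3 -m crank '[[0,2,-0.1,0,0,0,10],[0,1.5,-0.1,0,0,0,10],[0,0.5,0,0,0,0,10],[0,0,0,0,0,0,10]]' 25
python3 m.py 0.05
```

```text
t: 22.65
ee_pos: [0.5752, 0.0703, 0.283]
tcp_rot: [[0.183, 0.983, 0.005], [0.983, -0.183, -0.002], [-0.001, 0.006, -1.0]]
force: [-3.3, 0.5, 3.1]
opening: 0.0216
t 22.65 theta 0.7806 (n8121) q 1.2248 r 0.1603 y -0.2323 F [-3.3  0.5  3.1] M -0.48 open 21.6
fit s 1.084 x 0.7802 v -0.010 rms 0.0021
equilibrium q at 45deg 1.2119
dq -0.100: 0.773/-0.07  0.764/-0.12  0.748/-0.18  0.727/-0.24  0.699/-0.30  0.624/-0.45
dq -0.050: 0.777/-0.03  0.772/-0.06  0.765/-0.08  0.756/-0.11  0.744/-0.14  0.710/-0.20
dq -0.025: 0.778/-0.01  0.776/-0.02  0.774/-0.03  0.770/-0.04  0.766/-0.05  0.753/-0.08
dq +0.000: 0.780/+0.01  0.781/+0.01  0.782/+0.02  0.785/+0.03  0.788/+0.03  0.796/+0.05
dq +0.025: 0.781/+0.02  0.785/+0.05  0.791/+0.07  0.799/+0.09  0.810/+0.12  0.839/+0.18
dq +0.050: 0.783/+0.04  0.789/+0.08  0.800/+0.12  0.814/+0.16  0.832/+0.20  0.883/+0.30
dq +0.100: 0.786/+0.08  0.798/+0.15  0.817/+0.22  0.843/+0.29  0.876/+0.37  0.970/+0.56
move dq +0.050: tool mm [-0.1  8.  -0.3]
```

```bash

python3 -m crank '[[0,-0.5,0,0,0,0,10],[0,-0.2,0,0,0,0,10],[0,0,0,0,0,0,10],[0,0,0,0,0,0,10],[0,0,0,0,0,0,10]]' 25
python3 m.py 0.05 -0.05
```

```text
t: 23.2
ee_pos: [0.5744, 0.0705, 0.2829]
tcp_rot: [[0.183, 0.983, 0.005], [0.983, -0.183, -0.002], [-0.001, 0.006, -1.0]]
force: [-3.6, 1.1, 3.4]
opening: 0.0214
t 23.20 theta 0.7874 (n8129) q 1.2197 r 0.1602 y -0.2323 F [-3.6  1.1  3.4] M -0.53 open 21.4
fit s 1.084 x 0.7864 v 0.021 rms 0.0018
equilibrium q at 45deg 1.2124
dq -0.100: 0.787/-0.04  0.780/-0.10  0.767/-0.15  0.748/-0.21  0.724/-0.27  0.655/-0.41
dq -0.050: 0.790/-0.00  0.788/-0.03  0.784/-0.05  0.777/-0.08  0.768/-0.11  0.741/-0.17
dq -0.025: 0.792/+0.01  0.793/+0.01  0.793/-0.00  0.792/-0.01  0.790/-0.02  0.784/-0.04
dq +0.000: 0.793/+0.03  0.797/+0.04  0.801/+0.05  0.806/+0.05  0.812/+0.06  0.827/+0.09
dq +0.025: 0.795/+0.05  0.801/+0.07  0.810/+0.10  0.821/+0.12  0.834/+0.15  0.871/+0.21
dq +0.050: 0.796/+0.07  0.805/+0.11  0.818/+0.15  0.835/+0.19  0.856/+0.23  0.914/+0.34
dq +0.100: 0.800/+0.11  0.814/+0.18  0.835/+0.25  0.864/+0.32  0.901/+0.40  1.001/+0.60
move dq +0.050: tool mm [-0.1  8.  -0.3]
move dq -0.050: tool mm [ 0.1 -7.9  1.2]
```

The hood has been inside the window from about 14.75 s to 23.2 s (0.73–0.81 rad), about 8.4 s. Starting the gentle lowering.

```bash
sed -i 's/(-.1,-.05,-.025,0,.025,.05,.1)/(-.1,-.05,0,.05,.1,.15,.2)/' m.py
python3 -m crank '[[0,-5,0.5,0,0,0,10],[0,-5,0.6,0,0,0,10],[0,-4,0.6,0,0,0,10],[0,-2,0.3,0,0,0,10],[0,0,0,0,0,0,10]]' 25
python3 m.py 0.05 0.1
```

```text
t: 23.75
ee_pos: [0.557, 0.0739, 0.2801]
tcp_rot: [[0.183, 0.983, 0.004], [0.983, -0.183, -0.002], [-0.001, 0.005, -1.0]]
force: [-2.7, 0.9, 2.2]
opening: 0.0213
t 23.75 theta 0.7612 (n8142) q 1.1080 r 0.1602 y -0.2323 F [-2.7  0.9  2.2] M -0.37 open 21.3
fit s 1.086 x 0.7625 v -0.151 rms 0.0023
equilibrium q at 45deg 1.2131
dq -0.100: 0.696/-0.40  0.648/-0.54  0.586/-0.69  0.509/-0.84  0.417/-1.00  0.182/-1.32
dq -0.050: 0.699/-0.36  0.657/-0.47  0.603/-0.59  0.538/-0.71  0.460/-0.84  0.263/-1.11
dq +0.000: 0.702/-0.33  0.666/-0.40  0.620/-0.49  0.567/-0.58  0.503/-0.68  0.345/-0.89
dq +0.050: 0.706/-0.29  0.674/-0.34  0.638/-0.39  0.595/-0.45  0.546/-0.52  0.428/-0.67
dq +0.100: 0.709/-0.25  0.683/-0.27  0.655/-0.29  0.624/-0.32  0.590/-0.35  0.511/-0.44
dq +0.150: 0.712/-0.22  0.691/-0.20  0.672/-0.19  0.652/-0.19  0.634/-0.19  0.595/-0.20
dq +0.200: 0.715/-0.18  0.700/-0.13  0.689/-0.09  0.681/-0.06  0.677/-0.02  0.679/+0.04
move dq +0.050: tool mm [-0.1  7.8 -1.3]
move dq +0.100: tool mm [-0.2 15.7 -2.3]
```

```bash

python3 -m crank '[[0,5,-0.7,0,0,0,10],[0,5,-0.6,0,0,0,10],[0,4,-0.5,0,0,0,10],[0,2.5,-0.2,0,0,0,10]]' 25
python3 m.py 0.05 0.1
```

```text
t: 24.2
ee_pos: [0.5745, 0.0705, 0.283]
tcp_rot: [[0.183, 0.983, 0.005], [0.983, -0.183, -0.002], [-0.001, 0.005, -1.0]]
force: [-3.8, 0.9, 3.8]
opening: 0.0214
t 24.20 theta 0.6340 (n7905) q 1.2205 r 0.1603 y -0.2323 F [-3.8  0.9  3.8] M -0.56 open 21.4
fit s 1.088 x 0.6355 v -0.353 rms 0.0028
equilibrium q at 45deg 1.2143
dq -0.100: 0.532/-0.50  0.477/-0.60  0.412/-0.70  0.336/-0.80  0.250/-0.91  0.049/-1.09
dq -0.050: 0.536/-0.46  0.486/-0.53  0.429/-0.60  0.364/-0.68  0.292/-0.76  0.126/-0.90
dq +0.000: 0.539/-0.42  0.494/-0.46  0.446/-0.51  0.392/-0.55  0.334/-0.60  0.204/-0.70
dq +0.050: 0.542/-0.39  0.503/-0.40  0.463/-0.41  0.421/-0.43  0.377/-0.45  0.282/-0.49
dq +0.100: 0.545/-0.35  0.511/-0.33  0.479/-0.31  0.449/-0.30  0.419/-0.29  0.362/-0.28
dq +0.150: 0.548/-0.31  0.520/-0.26  0.496/-0.22  0.477/-0.17  0.462/-0.14  0.442/-0.07
dq +0.200: 0.552/-0.28  0.528/-0.20  0.513/-0.12  0.505/-0.05  0.504/+0.02  0.523/+0.16
move dq +0.050: tool mm [-0.1  7.7 -0.3]
move dq +0.100: tool mm [-0.2 15.7 -0.5]
```

```bash

python3 -m crank '[[0,6,-0.2,0,0,0,10],[0,6,-0.1,0,0,0,10],[0,5,0,0,0,0,10],[0,3,0,0,0,0,10]]' 25
python3 m.py 0.05 0.1
```

```text
t: 24.65
ee_pos: [0.5952, 0.0664, 0.2837]
tcp_rot: [[0.183, 0.983, 0.004], [0.983, -0.183, -0.002], [-0.001, 0.004, -1.0]]
force: [-5.3, 0.3, 2.7]
opening: 0.0209
t 24.65 theta 0.4817 (n7382) q 1.3529 r 0.1603 y -0.2323 F [-5.3  0.3  2.7] M -0.86 open 20.9
fit s 1.088 x 0.4795 v -0.322 rms 0.0027
equilibrium q at 45deg 1.2142
dq -0.100: 0.403/-0.32  0.369/-0.36  0.331/-0.39  0.289/-0.43  0.244/-0.47  0.145/-0.52
dq -0.050: 0.406/-0.29  0.377/-0.29  0.347/-0.30  0.317/-0.31  0.286/-0.32  0.221/-0.33
dq +0.000: 0.409/-0.25  0.385/-0.23  0.364/-0.20  0.345/-0.18  0.327/-0.17  0.298/-0.13
dq +0.050: 0.412/-0.21  0.394/-0.16  0.381/-0.11  0.373/-0.06  0.369/-0.01  0.376/+0.07
dq +0.100: 0.415/-0.18  0.402/-0.09  0.398/-0.01  0.401/+0.06  0.411/+0.14  0.454/+0.29
dq +0.150: 0.419/-0.14  0.411/-0.03  0.414/+0.08  0.428/+0.19  0.453/+0.29  0.534/+0.50
dq +0.200: 0.422/-0.10  0.419/+0.04  0.431/+0.18  0.456/+0.31  0.495/+0.45  0.614/+0.73
move dq +0.050: tool mm [-0.1  7.6  0.8]
move dq +0.100: tool mm [-0.2 15.6  1.7]
```

```bash

python3 -m crank '[[0,-2,-0.1,0,0,0,10],[0,0,0,0,0,0,10],[0,1,0,0,0,0,10],[0,1,0,0,0,0,10]]' 25
python3 m.py 0.05 0.1
```

```text
t: 25.1
ee_pos: [0.5943, 0.0666, 0.2838]
tcp_rot: [[0.183, 0.983, 0.001], [0.983, -0.183, -0.002], [-0.001, 0.002, -1.0]]
force: [-5.1, 0.3, 4.0]
opening: 0.0214
t 25.10 theta 0.3838 (n6963) q 1.3477 r 0.1603 y -0.2322 F [-5.1  0.3  4. ] M -0.82 open 21.4
fit s 1.082 x 0.3811 v -0.176 rms 0.0039
equilibrium q at 45deg 1.2113
dq -0.100: 0.337/-0.20  0.315/-0.24  0.288/-0.29  0.257/-0.32  0.223/-0.36  0.144/-0.42
dq -0.050: 0.340/-0.17  0.323/-0.18  0.305/-0.19  0.285/-0.20  0.264/-0.21  0.219/-0.23
dq +0.000: 0.343/-0.13  0.332/-0.11  0.321/-0.10  0.313/-0.08  0.305/-0.06  0.296/-0.04
dq +0.050: 0.347/-0.09  0.340/-0.05  0.338/-0.00  0.340/+0.04  0.347/+0.09  0.373/+0.17
dq +0.100: 0.350/-0.06  0.348/+0.02  0.355/+0.10  0.368/+0.17  0.389/+0.24  0.451/+0.38
dq +0.150: 0.353/-0.02  0.357/+0.09  0.371/+0.19  0.396/+0.29  0.431/+0.39  0.530/+0.59
dq +0.200: 0.356/+0.02  0.365/+0.15  0.388/+0.29  0.424/+0.42  0.472/+0.54  0.609/+0.81
move dq +0.050: tool mm [-0.1  7.9  0.7]
move dq +0.100: tool mm [-0.2 15.9  1.6]
```

```bash

python3 -m crank '[[0,-4,-0.2,0,0,0,10],[0,-3,-0.1,0,0,0,10],[0,-2,0,0,0,0,10],[0,0.5,0,0,0,0,10],[0,1,0,0,0,0,10]]' 25
python3 m.py 0.05 -0.05
```

```text
t: 25.65
ee_pos: [0.5832, 0.0687, 0.2836]
tcp_rot: [[0.182, 0.983, -0.004], [0.983, -0.182, -0.001], [-0.002, -0.004, -1.0]]
force: [-5.2, 1.2, 3.6]
opening: 0.0211
t 25.65 theta 0.2927 (n6489) q 1.2788 r 0.1603 y -0.2323 F [-5.2  1.2  3.6] M -0.83 open 21.1
fit s 1.081 x 0.2938 v -0.182 rms 0.0024
equilibrium q at 45deg 1.2105
dq -0.100: 0.235/-0.31  0.199/-0.39  0.157/-0.46  0.107/-0.52  0.052/-0.58  0.000/+0.00
dq -0.050: 0.238/-0.27  0.208/-0.32  0.173/-0.37  0.134/-0.41  0.092/-0.44  0.000/+0.00
dq +0.000: 0.241/-0.24  0.216/-0.26  0.190/-0.27  0.162/-0.29  0.132/-0.30  0.072/-0.30
dq +0.050: 0.244/-0.20  0.225/-0.19  0.206/-0.18  0.189/-0.17  0.173/-0.15  0.145/-0.13
dq +0.100: 0.247/-0.16  0.233/-0.12  0.223/-0.09  0.216/-0.05  0.214/-0.01  0.219/+0.06
dq +0.150: 0.251/-0.13  0.242/-0.06  0.240/+0.01  0.244/+0.07  0.255/+0.13  0.294/+0.25
dq +0.200: 0.254/-0.09  0.250/+0.01  0.256/+0.10  0.271/+0.19  0.296/+0.28  0.370/+0.45
move dq +0.050: tool mm [-0.1  8.   0.1]
move dq -0.050: tool mm [ 0.1 -8.   0.8]
```

```bash

python3 -m crank '[[0,3,0,0,0,0,10],[0,2.5,0,0,0,0,10],[0,2,0,0,0,0,10],[0,1.5,0,0,0,0,10]]' 25
python3 m.py 0.05 -0.05
```

```text
t: 26.1
ee_pos: [0.5883, 0.0676, 0.2838]
tcp_rot: [[0.182, 0.983, -0.01], [0.983, -0.182, -0.001], [-0.003, -0.01, -1.0]]
force: [-6.0, 0.0, 4.2]
opening: 0.021
t 26.10 theta 0.1843 (n5900) q 1.3131 r 0.1603 y -0.2323 F [-6.   0.   4.2] M -0.95 open 21.0
fit s 1.083 x 0.1867 v -0.243 rms 0.0034
equilibrium q at 45deg 1.2116
dq -0.100: 0.122/-0.30  0.089/-0.34  0.052/-0.38  0.012/-0.41  0.000/+0.00  0.000/+0.00
dq -0.050: 0.125/-0.26  0.098/-0.28  0.069/-0.29  0.039/-0.30  0.009/-0.30  0.000/+0.00
dq +0.000: 0.128/-0.23  0.106/-0.21  0.085/-0.20  0.066/-0.18  0.049/-0.16  0.021/-0.12
dq +0.050: 0.131/-0.19  0.114/-0.15  0.102/-0.11  0.093/-0.07  0.089/-0.03  0.092/+0.05
dq +0.100: 0.134/-0.15  0.123/-0.08  0.118/-0.02  0.120/+0.05  0.128/+0.11  0.163/+0.23
dq +0.150: 0.137/-0.12  0.131/-0.02  0.134/+0.08  0.147/+0.17  0.168/+0.25  0.235/+0.41
dq +0.200: 0.141/-0.08  0.139/+0.05  0.151/+0.17  0.174/+0.28  0.208/+0.39  0.308/+0.59
move dq +0.050: tool mm [-0.1  7.9  0.3]
move dq -0.050: tool mm [ 0.1 -8.1  0.6]
```

```bash

python3 -m crank '[[0,1.8,0,-0.1,0,0,10],[0,1.8,0,-0.1,0,0,10],[0,1.8,0,-0.1,0,0,10],[0,1.8,0,-0.1,0,0,10]]' 25
python3 m.py 0.05 -0.05
```

```text
t: 26.55
ee_pos: [0.591, 0.0671, 0.2838]
tcp_rot: [[0.181, 0.983, -0.011], [0.983, -0.181, -0.002], [-0.004, -0.01, -1.0]]
force: [-7.0, 0.2, 3.1]
opening: 0.0214
t 26.55 theta 0.0899 (n5303) q 1.3303 r 0.1603 y -0.2323 F [-7.   0.2  3.1] M -1.11 open 21.4
fit s 1.084 x 0.0881 v -0.183 rms 0.0022
equilibrium q at 45deg 1.2121
dq -0.100: 0.045/-0.19  0.024/-0.21  0.002/-0.24  0.000/+0.00  0.000/+0.00  0.000/+0.00
dq -0.050: 0.048/-0.15  0.033/-0.15  0.018/-0.14  0.004/-0.14  0.000/+0.00  0.002/+0.02
dq +0.000: 0.051/-0.12  0.041/-0.08  0.034/-0.05  0.031/-0.02  0.030/+0.01  0.038/+0.06
dq +0.050: 0.054/-0.08  0.049/-0.02  0.050/+0.04  0.057/+0.09  0.069/+0.14  0.107/+0.23
dq +0.100: 0.057/-0.04  0.058/+0.04  0.067/+0.13  0.084/+0.21  0.108/+0.28  0.178/+0.40
dq +0.150: 0.060/-0.01  0.066/+0.11  0.083/+0.22  0.111/+0.32  0.148/+0.42  0.249/+0.58
dq +0.200: 0.063/+0.03  0.074/+0.17  0.099/+0.31  0.137/+0.44  0.188/+0.55  0.321/+0.76
move dq +0.050: tool mm [-0.1  7.9  0.5]
move dq -0.050: tool mm [ 0.1 -8.1  0.5]
```

```bash

python3 -m crank '[[0,-1,0,0,0,0,10],[0,-0.5,0,0,0,0,10],[0,0,0,-0.2,0,0,10],[0,0,0,-0.2,0,0,10],[0,0,0,-0.2,0,0,10]]' 25
python3 m.py -0.05 -0.1 -0.2
```

```text
t: 27.1
ee_pos: [0.5832, 0.0686, 0.2836]
tcp_rot: [[0.18, 0.984, -0.011], [0.984, -0.18, -0.003], [-0.005, -0.011, -1.0]]
force: [-6.5, -0.1, 3.7]
opening: 0.0214
t 27.10 theta 0.0290 (n4960) q 1.2811 r 0.1603 y -0.2322 F [-6.5 -0.1  3.7] M -0.99 open 21.4
fit s 1.084 x 0.0877 v -0.185 rms 0.0024
equilibrium q at 45deg 1.2122
dq -0.100: 0.034/-0.26  0.005/-0.31  0.000/+0.00  0.000/+0.00  0.000/+0.00  0.000/+0.00
dq -0.050: 0.037/-0.23  0.013/-0.25  0.000/+0.00  0.000/+0.00  0.000/+0.00  0.000/+0.00
dq +0.000: 0.040/-0.19  0.022/-0.18  0.004/-0.18  0.000/+0.00  0.001/+0.01  0.004/+0.02
dq +0.050: 0.044/-0.15  0.030/-0.12  0.020/-0.08  0.013/-0.05  0.011/-0.01  0.015/+0.05
dq +0.100: 0.047/-0.12  0.038/-0.06  0.036/+0.01  0.040/+0.06  0.050/+0.12  0.084/+0.22
dq +0.150: 0.050/-0.08  0.047/+0.01  0.053/+0.10  0.067/+0.18  0.089/+0.26  0.154/+0.39
dq +0.200: 0.053/-0.04  0.055/+0.07  0.069/+0.19  0.093/+0.29  0.128/+0.39  0.225/+0.56
move dq -0.050: tool mm [ 0.1 -7.7  0.9]
move dq -0.100: tool mm [  0.2 -15.7   1.9]
move dq -0.200: tool mm [  0.5 -31.3   5. ]
```

```bash

python3 -m crank '[[0,-0.5,0.1,-0.1,0,0,10],[0,-0.5,0.1,-0.1,0,0,10],[0,-1.5,0.2,-0.1,0.1,0,10],[0,-2.5,0.3,-0.1,0.1,0,10]]' 25
python3 m.py -0.1 -0.2 -0.3
```

```text
t: 27.55
ee_pos: [0.5725, 0.0708, 0.2828]
tcp_rot: [[0.179, 0.984, -0.014], [0.984, -0.179, 0.0], [-0.002, -0.013, -1.0]]
force: [-7.1, 1.9, 2.4]
opening: 0.0213
t 27.55 theta 0.0000 (n4763) q 1.2137 r 0.1602 y -0.2323 F [-7.1  1.9  2.4] M -1.13 open 21.3
move dq -0.100: tool mm [  0.2 -15.2   2.9]
move dq -0.200: tool mm [  0.5 -30.6   7.2]
move dq -0.300: tool mm [  0.7 -45.5  13. ]
```

```bash

python3 -m crank '[[0,-14,2.3,-0.2,0,0,10],[0,-14,3.8,-0.2,0,0,10],[0,-13.5,5.2,-0.2,0,0,10],[0,-13,6.5,-0.2,0,0,10],[0,-12,7.5,0,0,0,10]]' 25
python3 m.py -0.1 -0.2 -0.3 -0.4 -0.5
```

```text
t: 28.1
ee_pos: [0.4988, 0.0853, 0.2542]
tcp_rot: [[0.178, 0.984, -0.013], [0.984, -0.178, 0.001], [-0.001, -0.013, -1.0]]
force: [-4.8, 2.3, -1.7]
opening: 0.0213
t 28.10 theta -0.0001 (n4774) q 0.7059 r 0.1600 y -0.2325 F [-4.8  2.3 -1.7] M -0.83 open 21.3
move dq -0.100: tool mm [  0.2 -10.4   8.4]
move dq -0.200: tool mm [  0.4 -21.8  19.7]
move dq -0.300: tool mm [  0.6 -31.9  32. ]
move dq -0.400: tool mm [  0.8 -40.8  45.3]
move dq -0.500: tool mm [  1.  -48.3  59.5]
```

```bash

python3 -m crank '[[0,-9.5,8.5,-0.2,0,0,10],[0,-10.5,10.5,-0.2,0,0,10],[0,-9.5,11.5,-0.2,0,0,10],[0,-8.5,12.5,-0.1,0,0,10],[0,-7,12,0,0,0,10]]' 25
python3 m.py -0.05 -0.1 -0.15 -0.2 -0.3; python3 -c "
from h import *
go(gripw(0,-.2325))"
```

```text
t: 28.65
ee_pos: [0.4465, 0.0955, 0.1895]
tcp_rot: [[0.177, 0.984, -0.012], [0.984, -0.177, 0.002], [-0.001, -0.013, -1.0]]
force: [2.7, 1.1, -3.2]
opening: 0.0212
t 28.65 theta 0.0000 (n4774) q 0.1756 r 0.1598 y -0.2326 F [ 2.7  1.1 -3.2] M -0.31 open 21.2
move dq -0.050: tool mm [ 0.1 -2.1  4.8]
move dq -0.100: tool mm [ 0.1 -4.7 12.4]
move dq -0.150: tool mm [ 0.2 -7.  20. ]
move dq -0.200: tool mm [ 0.2 -8.8 27.8]
move dq -0.300: tool mm [  0.3 -11.4  43.6]
t 28.7 shift [ 0.3 -8.  24. ] turn [-0.9   0.07  1.02] F [ 2.2  1.8 -5.3] open 0.021341689783172545
```

```bash

python3 -m crank '[[0,-3.5,9,-0.3,0,0.2,10],[0,-2.5,8,-0.3,0,0.2,10],[0,-1.5,6,-0.2,0,0.2,10],[0,-0.5,3,0,0,0,10],[0,0,1,0,0,0,10]]' 25
python3 m.py -0.01; python3 -c "
from h import *
go(gripw(0,-.2325))"
```

```text
t: 29.2
ee_pos: [0.4382, 0.0972, 0.1617]
tcp_rot: [[0.187, 0.982, 0.004], [0.982, -0.187, -0.001], [-0.0, 0.004, -1.0]]
force: [-5.7, 0.1, 7.9]
opening: 0.0213
t 29.20 theta -0.0000 (n4766) q -0.0081 r 0.1595 y -0.2326 F [-5.7  0.1  7.9] M 1.01 open 21.3
move dq -0.010: tool mm [ 0.  -0.9  1.6]
t 29.25 shift [ 0.1 -0.2 -1.2] turn [0.25 0.01 0.41] F [-5.2  0.   5.8] open 0.021233467299138806
```

The lever is down on its stop: q ≈ 0 and 7.9 N pushing up. Releasing and retreating upwards.

```bash

python3 -m crank '[[0,0,-0.5,0,0,0,40],[0,0,0,0,0,0,70],[0,0,0,0,0,0,70],[0,0,0,0,0,0,70],[0,0,0,0,0,0,70],[0,0,0,0,0,0,70],[0,0,0,0,0,0,70],[0,0,0,0,0,0,70]]' 25
python3 -c "
from h import *
go(gripw(0,-.2325))"
```

```text
t: 30.05
ee_pos: [0.4415, 0.0964, 0.1636]
tcp_rot: [[0.187, 0.982, 0.012], [0.982, -0.187, -0.002], [-0.0, 0.012, -1.0]]
force: [-0.4, 0.2, -0.1]
opening: 0.0703
t 30.05 shift [ 0.2 -3.1  0.5] turn [ 0.68 -0.    0.41] F [-0.4  0.2 -0.1] open 0.0702582638435814
```

```bash

python3 -m crank '[[0,-1.5,-10,0,0,0,70],[0,-1.5,-20,0,0,0,70],[0,0,-25,0,0,0,70],[0,0,-25,0,0,0,70],[0,0,-25,0,0,0,70],[-20,0,-10,0,0,0,70],[-25,0,0,0,0,0,70],[-25,0,0,0,0,0,70],[0,0,0,0,0,0,70],[0,0,0,0,0,0,70]]' 25
python3 -c "
from h import *
import m
o=arm.get_obs();print(o['t'],o['force'])
for c in ('scene','top'):
    im,d=shot(c,'e_'+c+'.png');p=cloud(c,d); print(c,m.theta(p)); find(c,['grip','jar','cast','tray'])
    f=(p-MID)@F; b=f[(abs(f[:,1]+.22)<.04)&(abs(f[:,0]+.155)<.03)&(f[:,2]>-.02)&(f[:,2]<.08)]
    print('bar x,top z',np.percentile(b[:,0],[5,50,95]).round(4),np.percentile(b[:,2],95).round(4))
"
```

```text
t: 31.05
ee_pos: [0.4233, 0.0275, 0.2904]
tcp_rot: [[0.185, 0.983, 0.019], [0.983, -0.185, -0.002], [0.001, 0.019, -1.0]]
force: [-0.4, -0.7, -0.9]
opening: 0.0696
31.05 [-0.37835174 -0.67486463 -0.93076031]
scene (5.103742751859375e-06, 4757)
scene jar 0.64 [ 6.545e-01 -2.048e-01  1.000e-04]
scene cast 0.52 [ 0.4457 -0.2003  0.0044]
scene tray 0.53 [ 0.5566 -0.3642  0.0023]
bar x,top z [-0.1597 -0.1497 -0.145 ] 0.052
top (-0.006838422003865896, 6904)
top jar 0.57 [ 0.6516 -0.1988 -0.0042]
top cast 0.81 [ 0.4452 -0.1982 -0.0018]
top tray 0.56 [ 0.5542 -0.364  -0.0028]Traceback (most recent call last):
  File "<string>", line 8, in <module>
    print('bar x,top z',np.percentile(b[:,0],[5,50,95]).round(4),np.percentile(b[:,2],95).round(4))
                        ~~~~~~~~~~~~~^^^^^^^^^^^^^^^^^^
    return _quantile_unchecked(
        a, q, axis, out, overwrite_input, method, keepdims, weights)
    return _ureduce(a,
                    func=_quantile_ureduce_func,
    ...<5 lines>...
                    overwrite_input=overwrite_input,
                    method=method)
    r = func(a, **kwargs)
    result = _quantile(arr,
                       quantiles=q,
    ...<2 lines>...
                       out=out,
                       weights=wgt)
    slices_having_nans = np.isnan(arr[-1, ...])
                                  ~~~^^^^^^^^^
IndexError: index -1 is out of bounds for axis 0 with size 0
```

View pics/e_scene.png

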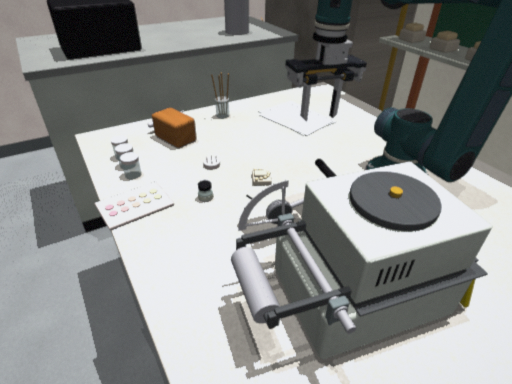

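The final scene shows the hood shut. The grip bar at about (325,168) has its top at the starting height (0.222 m), the gripper is clear of everything, and the jar, cast and tray are where they were. Handing in.

```bash
python3 -c "
from h import *
print(arm.hand_in())"
```

```text
the job is handed in; nothing more can be done
None
```

The hood stayed at the 45° mark for about 8.4 s, from about 14.75 s to 23.2 s. It was then lowered and shut, the lever was brought down and released, and the job was handed in at about 31.5 s of the 72 s. No verdict is reported.

**How it went:** I pinched the grip bar and raised the lever along its arc. Through the hold I balanced the hood by small lever moves, guided by its angle measured in the scene depth images. The readings ran from 0.731 to 0.809 rad, inside the 0.685–0.885 window; the start of the hold is interpolated between two readings. The hood then closed at about 0.1–0.2 rad/s, well under the slam limit.

**Last checks:**
- **Hood:** the scene camera reads 0.000 rad. The top camera reads -0.007, which comes from a zero offset set for the scene camera only.
- **Lever:** the bar's top is back at its starting height of 0.222 m, and the lever met its stop with 7.9 N before release.
- **Robot:** it stands clear of everything, with about 1 N of residual force reading.
- **Jar, cast and tray:** they are within about 6 mm of where they were first seen, mostly the networks' own scatter.

**What disagreed or failed:**
- **Finger length:** the finger ends sit about 32 mm behind the reported TCP. The first pinch therefore closed on top of the bar with about 3.5 N, and I opened and gripped again lower.
- **Angle fit:** the fit behind the lever moves failed once early in the hold. I refitted it before the next move.
- **Bar check:** the top camera had no depth on the bar at the end, so the lever check there rests on the scene camera.

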